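# Load the tilting tube shaker and set its tilt and speed

## Robot

A 6-joint arm with a two-finger parallel gripper is mounted at the origin on a cart in front of the work surface, level with it; the furniture and walls round the work are solid. World frame = base frame: x ahead of the robot, y to its left, z up, the work surface at z = 0. Lengths are in m, angles in rad, forces in N, time in s.
With the tool pointing down it reaches from about 0.4 to 0.825 m from the base axis. Payload 7 kg.
Tool frame: the origin (TCP) lies between the finger pads; the fingertips stand arm.nose_length ahead of it and the grasp point (between the pads) is the TCP (arm.nose_length is the distance from the TCP to the fingertips, in m); x points along the fingers, z is the direction in which the jaws open and shut, and the axes are right-handed (so a half turn about x gives the same grasp; the last joint's range is limited). The gripper opens to 88 mm and grips with 3 to 60 N. Pads are 19 mm wide; open, the fingers measure 130 mm over their backs; the gripper's body (78 mm by 193 mm) begins 47 mm behind the grasp point.
Start: joints at [1.502, 0.359, 0.012, 0, -1.224, -0.288], TCP at [0.236, 0.632, 0.246] pointing down, gripper open.
Joint ranges: [-3.07, 3.07], [-1.43, 2.12], [-1.02, 1.25], [-3.03, 1.67], [-3.05, -0], [-3.03, 3.03]. Speed limits (rad/s): [2.39, 2.39, 3.01, 3.14, 3.14, 3.14].

## Interface

Orientations are given as [roll, pitch, yaw] about the fixed x, y, z axes, in that order (R = Rz(yaw) Ry(pitch) Rx(roll)).
In Python, from station import arm, viewer, spotter gives the robot as it stands.
- The arm moves only by the shell command python3 -m handwheel 'ROWS' [FORCE]. ROWS is a JSON object of lists of equal length, an entry for each row: "gripper": the gripper command: -1 is shut, 1 is fully open, values between are in proportion; "travel": the shift along the world's x, y, z each as a share of 500 mm, from -1 to 1, a list of three; "spin": the turn about the world's z as a share of 45 degrees, from -1 to 1. A call has 1 to 20 rows; each row is the pose to reach, as a shift and turn from the pose commanded when the call began; what a row does not reach only later rows make up. A row lasts 1/10 s, in which the tool goes at most 50 mm and 8.59 degrees, less where a joint would pass 70% of its speed; a pose out of reach is approached as far as the arm can. A call with a number of a shift or a turn outside -1 to 1 is refused whole. A call with a gripper value outside its range is refused whole. The fingers move at their own pace and stop on an object; FORCE is the grip in N (left out, the last holds). Time passes only in rows, so rows that repeat a pose let the fingers close. It gives the time, the measured TCP pose, the force and the opening at its end, in the units of the state.
- arm.get_state(): the state, without advancing time (a new reading comes with each control period).
- viewer.grab_frame(name): name is "scene" or "top" or "wrist"; returns a dict with "pixels" (480x640x3 uint8, blue, green, red), "fx", "fy", "cx", "cy" (pixels), "eye" and "attitude" of the camera in the world. Camera axes: x right, y down, z forward; pixel columns grow to the right and rows downward; lengths in m; the calibration is good to about 2 mm. The wrist camera is an equidistant fisheye: a pixel r from the principal point sees the ray r / f radians off the axis. A picture is of the moment at which its call begins. There is no depth.
- arm.job_done(): hands the job in, once; it reports no verdict.
Trained networks look in the newest picture that a camera, given by its name, has taken for a name from the list of things; names that differ only in an ending like _2 or _b are one class to them, and where a whole thing is asked for, a point or a joint stands for the part that bears it (a point fixed in the world has none). Each returns a list of dicts, best first, with "conf" (0 to 1); they miss things now and then, are a little off and sometimes report something else, mostly with a low value. They report only what shows in the picture. A call takes as long as a camera call.
- spotter.spot_in(camera, label): "rect" ([left, top, right, bottom] in pixels, round what is visible of it).
- spotter.tip_of(camera, label): "at" ([column, row] in pixels: a listed point, or the origin of a listed thing).
The state is a dict: "t": time; "q": joint angles; "qd": joint speeds; "joint_efforts": joint torques, N m; "eef_pos": TCP position; "ee_rot": TCP orientation; "force": force on the tool from outside, world axes, zero at the start; "moment": the same for the moment, N m; "width": finger opening in m.
Only numpy, scipy, OpenCV 4.12 (cv2) and the standard library are available. Lean on these libraries where they do the work, as an engineer would, in place of code of your own. Each camera call takes 0.05 s, during which the arm holds its last target.

## Task

Get the tube shaker ready: slide its speed slider back to zero and bring the clip deck level with the tilt lever, then press every tube on the bench pad home in a clip of its own, cap to the back. Next move the tilt lever to the 10 degree mark, and last of all slide the speed slider level with the set-point pointer. Leave the pointer, the bottle and the timer where they are.

Things in the scene. Friction and masses are not known exactly. Their poses are not given: they have to be found in the camera images.
- shaker_base: The tube shaker, a white bench machine fixed to the worktop, 240 mm deep (x), 262 mm wide (y) without the lever, front to the robot; place and turn differ each time. Origin: middle of its underside; x to its back, y to its left. Housing 62 mm high, low control strip along the front 53 mm; over it the aluminium clip deck, tilting about a crosswise axis. Highest parts: clips 155 mm, lever 180 mm.
- speed_slider (a joint): Speed slider: a black upright grip on a crosswise track on the front control strip. 0 = zero speed, at the left end stop (machine's +y end); it grows in metres as the grip moves to the right (machine's -y), 0.13 = right end stop. Stays where it is left; about 2 N moves it.
- slider_grip (a point): Point in the middle of the slider's grip, 9 mm below its top and 24 mm above the control strip. The grip is 16 mm wide along the track, 28 mm front to back and 32 mm high, with a white line across its middle. The strip is flat and free for 30 mm beyond either end stop. Axes: the machine's.
- pointer_tip (a point): Tip of the set-point pointer, a low steel slide (11 mm wide, 7 mm high) on a rail 26 mm in front of the slider's track, pointing back at it; it stands elsewhere along the track each time. The slider is set when slider_grip and pointer_tip have the same y in the machine's frame. Axes: the machine's. A push over 4 N would shift it.
- tilt_lever (a joint): Tilt lever on the right flank (machine's -y). 0 = at its front stop, leaning 0.45 rad to the robot, deck level; it grows in radians as it is pushed back, to 0.9. Linked to the deck: deck tilt = a third of the lever's angle, rear edge rising. The plate beside it has long marks at deck tilts 0, 5, 10, 15 degrees (lever 0, 0.262, 0.524, 0.785). About 3 N at the handle moves it; it stays.
- lever_grip (a point): Point in the black handle of the tilt lever, 112 mm from the lever's pivot and 17 mm below the handle's end. The handle is 16 mm thick (machine y), 22 mm wide in the lever's plane and 42 mm long.
- lever_pivot (a point): Pivot of the tilt lever, fixed on the machine: the lever turns about the y axis through this point. Axes: the machine's.
- clip_1 (a point): First of four clips on the deck, counted from the machine's left, 62 mm apart: the point where a tube's origin lies when the tube is home. Axes: the deck's, x along the tube to the back, y left, z up. Each clip is a pair of forks, 10 mm thick, at x = -30 and +30 mm. Between the forks are 50 mm for fingers, clear to 21 mm below the point; the deck lies 32 mm below it.
- clip_2 (a point): Second clip, like clip_1. Each fork has a seat below, a fixed prong on the left (inner face at y = +15 mm, flared outward at the top, 20 mm above the point) and a sprung hinged jaw on the right, one for both forks, whose round noses reach over the tube 8 to 15 mm above the point.
- clip_3 (a point): Third clip, like clip_1. A tube pressed straight down pushes the jaw aside by up to 5 mm, which takes 5 to 10 N in all, and the jaw springs back over it; the seat then stops the tube firmly. Entering 4 mm off to either side is taken up by the flare and the jaw.
- clip_4 (a point): Fourth clip, the one nearest the tilt lever, like clip_1. A tube held in a clip can still be slid along its axis with a few newtons, the cap stopping it at the rear fork.
- tube_1: Sealed 50 ml tube, whitish clear plastic, conical end, orange screw cap, 118 mm long, about 50 g, lying on the bench pad. Origin: on its axis, mid straight part; x along the axis to the cap. Straight part 29 mm thick from x = -45 to +42 mm, cone to -60, cap 33 mm thick from +42 to +58. Lying on the pad its axis is about 16 mm above it. Two to four tubes are there, the others absent.
- tube_2: Another tube like tube_1, or absent.
- tube_3: Another tube like tube_1, or absent.
- tube_4: Another tube like tube_1, or absent.
- tube_1_cap (a point): Middle of the cap of tube_1, 50 mm from its origin along x.
- tube_2_cap (a point): Middle of the cap of tube_2, 50 mm from its origin along x.
- tube_3_cap (a point): Middle of the cap of tube_3, 50 mm from its origin along x.
- tube_4_cap (a point): Middle of the cap of tube_4, 50 mm from its origin along x.
- bench_pad: Thin grey bench pad, 170 x 360 x 2 mm, fixed, to the left of the machine, on which the tubes lie. Origin: middle of its underside.
- spray_bottle: White plastic bottle with a blue cap, 66 mm thick and 165 mm high, standing behind the pad; not part of the job. Origin: middle of its underside.
- timer: White bench timer, 62 x 78 x 21 mm, lying to the right of the machine; not part of the job. Origin: middle of its underside.

How it is judged:
On the way, in this order (a step that is already met when the one before it is completed fails the run):
1. speed slider at zero and deck level (value of joint speed_slider below 0.004 m and value of joint tilt_lever below 0.06 rad), for 0.2 s.
2. every tube home in a clip, cap to the back, with the speed still at zero and the deck level (all of step 1 and z of tube_1 in the frame of clip_1 between -0.004 and 0.004 m and x of tube_1 in the frame of clip_1 between -0.009 and 0.011 m and angle between the x axis of each of tube_1, tube_2, tube_3, tube_4 and the x axis of clip_1, either way round below 0.1 rad and x of each of tube_1_cap, tube_2_cap, tube_3_cap, tube_4_cap in the frame of clip_1 above 0.02 m and (y of tube_1 in the frame of clip_1 between -0.004 and 0.004 m or y of tube_1 in the frame of clip_1 between -0.066 and -0.058 m or y of tube_1 in the frame of clip_1 between -0.128 and -0.12 m or y of tube_1 in the frame of clip_1 between -0.19 and -0.182 m) and z of tube_2 in the frame of clip_1 between -0.004 and 0.004 m and x of tube_2 in the frame of clip_1 between -0.009 and 0.011 m and (y of tube_2 in the frame of clip_1 between -0.004 and 0.004 m or y of tube_2 in the frame of clip_1 between -0.066 and -0.058 m or y of tube_2 in the frame of clip_1 between -0.128 and -0.12 m or y of tube_2 in the frame of clip_1 between -0.19 and -0.182 m) and z of tube_3 in the frame of clip_1 between -0.004 and 0.004 m and x of tube_3 in the frame of clip_1 between -0.009 and 0.011 m and (y of tube_3 in the frame of clip_1 between -0.004 and 0.004 m or y of tube_3 in the frame of clip_1 between -0.066 and -0.058 m or y of tube_3 in the frame of clip_1 between -0.128 and -0.12 m or y of tube_3 in the frame of clip_1 between -0.19 and -0.182 m) and z of tube_4 in the frame of clip_1 between -0.004 and 0.004 m and x of tube_4 in the frame of clip_1 between -0.009 and 0.011 m and (y of tube_4 in the frame of clip_1 between -0.004 and 0.004 m or y of tube_4 in the frame of clip_1 between -0.066 and -0.058 m or y of tube_4 in the frame of clip_1 between -0.128 and -0.12 m or y of tube_4 in the frame of clip_1 between -0.19 and -0.182 m)), for 0.3 s.
3. tilt lever at the 10 degree mark with all tubes home and the speed still at zero (value of joint speed_slider below 0.004 m and value of joint tilt_lever between 0.4536 and 0.5936 rad and z of tube_1 in the frame of clip_1 between -0.004 and 0.004 m and x of tube_1 in the frame of clip_1 between -0.009 and 0.011 m and angle between the x axis of each of tube_1, tube_2, tube_3, tube_4 and the x axis of clip_1, either way round below 0.1 rad and x of each of tube_1_cap, tube_2_cap, tube_3_cap, tube_4_cap in the frame of clip_1 above 0.02 m and (y of tube_1 in the frame of clip_1 between -0.004 and 0.004 m or y of tube_1 in the frame of clip_1 between -0.066 and -0.058 m or y of tube_1 in the frame of clip_1 between -0.128 and -0.12 m or y of tube_1 in the frame of clip_1 between -0.19 and -0.182 m) and z of tube_2 in the frame of clip_1 between -0.004 and 0.004 m and x of tube_2 in the frame of clip_1 between -0.009 and 0.011 m and (y of tube_2 in the frame of clip_1 between -0.004 and 0.004 m or y of tube_2 in the frame of clip_1 between -0.066 and -0.058 m or y of tube_2 in the frame of clip_1 between -0.128 and -0.12 m or y of tube_2 in the frame of clip_1 between -0.19 and -0.182 m) and z of tube_3 in the frame of clip_1 between -0.004 and 0.004 m and x of tube_3 in the frame of clip_1 between -0.009 and 0.011 m and (y of tube_3 in the frame of clip_1 between -0.004 and 0.004 m or y of tube_3 in the frame of clip_1 between -0.066 and -0.058 m or y of tube_3 in the frame of clip_1 between -0.128 and -0.12 m or y of tube_3 in the frame of clip_1 between -0.19 and -0.182 m) and z of tube_4 in the frame of clip_1 between -0.004 and 0.004 m and x of tube_4 in the frame of clip_1 between -0.009 and 0.011 m and (y of tube_4 in the frame of clip_1 between -0.004 and 0.004 m or y of tube_4 in the frame of clip_1 between -0.066 and -0.058 m or y of tube_4 in the frame of clip_1 between -0.128 and -0.12 m or y of tube_4 in the frame of clip_1 between -0.19 and -0.182 m)), for 0.2 s.
4. speed slider level with the pointer (y of slider_grip in the frame of pointer_tip between -0.004 and 0.004 m), for 0.2 s.
At the end, for the whole second after the job is handed in: Every tube present rests home in a clip (middle within 4 mm of the clip's point across and in height, -9 to +11 mm along, axes within 0.1 rad, cap to the back), the tilt lever is within 0.07 rad of 0.524 rad and the slider's middle within 4 mm of the pointer tip along the track (all of step 4 and z of tube_1 in the frame of clip_1 between -0.004 and 0.004 m and x of tube_1 in the frame of clip_1 between -0.009 and 0.011 m and angle between the x axis of each of tube_1, tube_2, tube_3, tube_4 and the x axis of clip_1, either way round below 0.1 rad and x of each of tube_1_cap, tube_2_cap, tube_3_cap, tube_4_cap in the frame of clip_1 above 0.02 m and (y of tube_1 in the frame of clip_1 between -0.004 and 0.004 m or y of tube_1 in the frame of clip_1 between -0.066 and -0.058 m or y of tube_1 in the frame of clip_1 between -0.128 and -0.12 m or y of tube_1 in the frame of clip_1 between -0.19 and -0.182 m) and z of tube_2 in the frame of clip_1 between -0.004 and 0.004 m and x of tube_2 in the frame of clip_1 between -0.009 and 0.011 m and (y of tube_2 in the frame of clip_1 between -0.004 and 0.004 m or y of tube_2 in the frame of clip_1 between -0.066 and -0.058 m or y of tube_2 in the frame of clip_1 between -0.128 and -0.12 m or y of tube_2 in the frame of clip_1 between -0.19 and -0.182 m) and z of tube_3 in the frame of clip_1 between -0.004 and 0.004 m and x of tube_3 in the frame of clip_1 between -0.009 and 0.011 m and (y of tube_3 in the frame of clip_1 between -0.004 and 0.004 m or y of tube_3 in the frame of clip_1 between -0.066 and -0.058 m or y of tube_3 in the frame of clip_1 between -0.128 and -0.12 m or y of tube_3 in the frame of clip_1 between -0.19 and -0.182 m) and z of tube_4 in the frame of clip_1 between -0.004 and 0.004 m and x of tube_4 in the frame of clip_1 between -0.009 and 0.011 m and (y of tube_4 in the frame of clip_1 between -0.004 and 0.004 m or y of tube_4 in the frame of clip_1 between -0.066 and -0.058 m or y of tube_4 in the frame of clip_1 between -0.128 and -0.12 m or y of tube_4 in the frame of clip_1 between -0.19 and -0.182 m) and value of joint tilt_lever between 0.4536 and 0.5936 rad and linear speed of each of tube_1, tube_2, tube_3, tube_4 below 0.02 m/s); the robot touches nothing.
It fails at once if the set-point pointer is moved (more than 6 mm) (distance of pointer_tip from where it was at the start of the episode above 0.006 m).
It fails at once if the bottle or the timer is knocked over or pushed more than 3 cm (distance of any of spray_bottle, timer from where it was at the start of the episode above 0.03 m or angle between spray_bottle's own z axis and vertical above 0.5 rad).
Of tube_1, tube_2, tube_3, tube_4 only 2 to 4 are there at a start; the rules pass over those that are not, and their reading is None.
At some moment in a run one of tube_1, tube_2, tube_3, tube_4 may be knocked a few centimetres aside while the robot is not near it.
Once in a run the grip may slacken for a moment while it holds something.
It also fails if it takes over 210 s, if anything falls off the work surface, if the arm or the gripper's body presses on something with over 40 N, if the wrist force passes 120 N, or if a joint passes its speed limit or range.

## Working session

There is one attempt and no reset: what is moved stays moved. The work goes in short steps, Python scripts to look and compute and a shell command to move; the robot and the scene stay as the last step left them, time stands still between calls to the robot, and variables do not carry over. Pictures are saved under pics/ and viewed, and the job is handed in when it is done.

```bash
ls; mkdir -p pics
cat > h.py <<'E'
import numpy as np, cv2, json
from station import arm, viewer, spotter
def grab(n,save=None):
    f=viewer.grab_frame(n)
    if save: cv2.imwrite('pics/'+save+'.png',f['pixels'])
    return f
E
python3 - <<'E'
from h import *
print(arm.get_state(), arm.nose_length)
for n in ['scene','top','wrist']:
    f=grab(n,n+'0'); print(n,{k:v for k,v in f.items() if k!='pixels'})
    for l in ['shaker_base','slider_grip','pointer_tip','lever_grip','lever_pivot','clip_1','tube_1','tube_1_cap','spray_bottle','timer','bench_pad']:
        print(l,[(np.round(d['at']).tolist(),round(d['conf'],2)) for d in spotter.tip_of(n,l)])
E
```

```text
pics
{'t': 0.0, 'q': array([ 1.50208037e+00,  3.59387376e-01,  1.10237415e-02, -3.53260123e-04,
       -1.22408221e+00, -2.88074838e-01]), 'qd': array([ 7.73330346e-04,  9.17048947e-04, -1.39646546e-03,  1.79171433e-03,
       -1.94141526e-03, -6.56020498e-05]), 'joint_efforts': array([ 3.24154826e-04, -5.82714415e+01,  2.93053883e+01,  6.99757263e+00,
        7.02723657e-03, -1.67411736e-04]), 'eef_pos': array([0.23563339, 0.63203315, 0.24460649]), 'ee_rot': array([ 0.08943658,  1.5691137 , -1.83827086]), 'force': array([-0.2564124 ,  0.14781136,  0.2618536 ]), 'moment': array([-0.04164049, -0.0964077 , -0.00907442]), 'width': 0.08752525110677657} 0.019
scene {'fx': 534.271820014962, 'fy': 534.271820014962, 'cx': 323.49596668356344, 'cy': 240.76811181966232, 'eye': array([-0.34444801, -0.59206279,  0.80410221]), 'attitude': array([-2.15311712, -0.00775241, -0.96698462])}
shaker_base [([375.0, 302.0], 0.85)]
slider_grip [([344.0, 296.0], 0.59)]
pointer_tip [([361.0, 311.0], 0.55)]
lever_grip [([453.0, 270.0], 0.56)]
lever_pivot [([448.0, 304.0], 0.95)]
clip_1 [([421.0, 268.0], 0.85),
[... 962 characters left out ...]
.57)]
tube_1 [([242.0, 260.0], 0.86), ([168.0, 252.0], 0.8), ([272.0, 275.0], 0.55)]
tube_1_cap [([172.0, 233.0], 0.92)]
spray_bottle [([180.0, 210.0], 0.73), ([402.0, 282.0], 0.53), ([202.0, 258.0], 0.37)]
timer [([483.0, 257.0], 0.61)]
bench_pad [([224.0, 264.0], 0.87), ([382.0, 241.0], 0.68), ([400.0, 224.0], 0.42)]
wrist {'fx': 371.64829954431775, 'fy': 371.64829954431775, 'cx': 318.9439650092297, 'cy': 242.04315312917356, 'eye': array([0.29653408, 0.60988324, 0.38561968]), 'attitude': array([ 2.89583789e+00,  2.83129788e-04, -1.92915100e+00])}
shaker_base []
slider_grip []
pointer_tip []
lever_grip []
lever_pivot []
clip_1 []
tube_1 []
tube_1_cap []
spray_bottle []
timer []
bench_pad []
```

View pics/scene0.png

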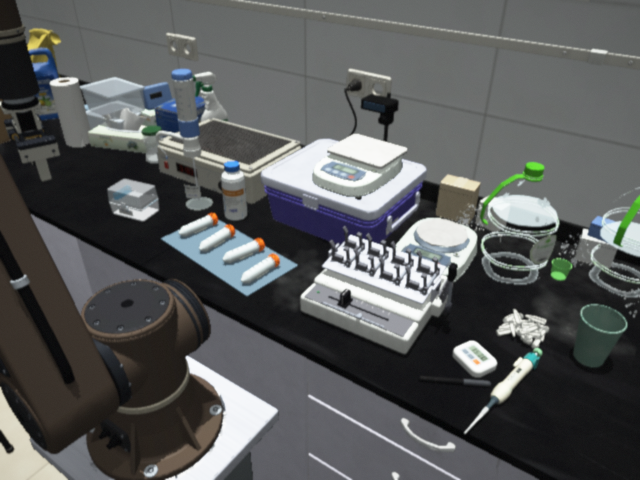

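View pics/top0.png

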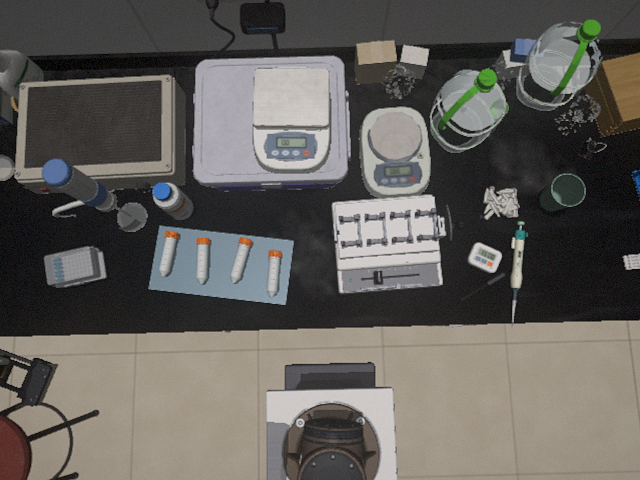

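View pics/wrist0.png

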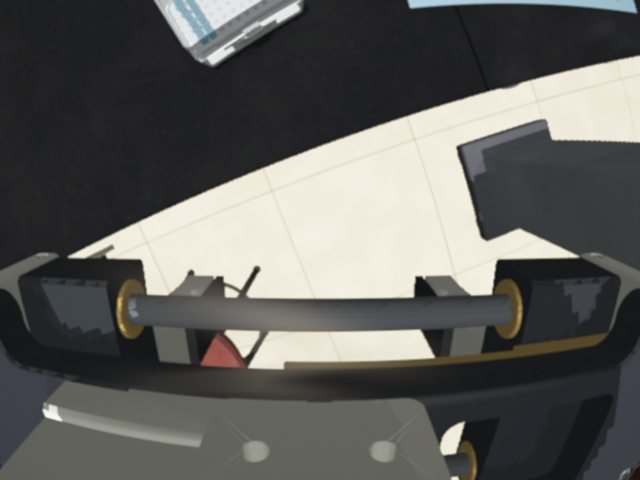

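The scene shows four tubes with orange caps at the back, on the pad at top px (168,252), (203,260), (242,260), (273,273). The machine is at top px (385,243), with the slider about mid-track and the lever on the right. I'll zoom in on the top view.

```bash
cat >> h.py <<'E'
from scipy.spatial.transform import Rotation as Ro
def ray(f,px):
    R=Ro.from_euler('xyz',f['attitude']).as_matrix()
    u=(px[0]-f['cx'])/f['fx'];v=(px[1]-f['cy'])/f['fy']
    if f.get('fish'):
        r=np.hypot(u,v); d=np.array([u/r*np.sin(r),v/r*np.sin(r),np.cos(r)]) if r>1e-9 else np.array([0,0,1.])
    else: d=np.array([u,v,1.])
    return np.array(f['eye']),R@d
def onz(f,px,z):
    e,d=ray(f,px); return e+d*(z-e[2])/d[2]
def proj(f,p):
    R=Ro.from_euler('xyz',f['attitude']).as_matrix()
    c=R.T@(np.array(p)-f['eye'])
    if f.get('fish'):
        th=np.arctan2(np.hypot(c[0],c[1]),c[2]);n=np.hypot(c[0],c[1])
        return np.array([f['cx']+f['fx']*th*c[0]/n,f['cy']+f['fy']*th*c[1]/n])
    return np.array([f['cx']+f['fx']*c[0]/c[2],f['cy']+f['fy']*c[1]/c[2]])
_g=grab
def grab(n,save=None):
    f=_g(n,save); f['fish']=(n=='wrist'); return f
E
python3 - <<'E'
from h import *
im=cv2.imread('pics/top0.png')
cv2.imwrite('pics/top0z.png',cv2.resize(im[185:300,325:460],None,fx=5.8,fy=5,interpolation=cv2.INTER_CUBIC)[:600,:800])
im=cv2.imread('pics/scene0.png')
cv2.imwrite('pics/scene0z.png',cv2.resize(im[220:360,295:465],None,fx=4.2,fy=4.2,interpolation=cv2.INTER_CUBIC))
E
```

```text
(no output)
```

View pics/top0z.png

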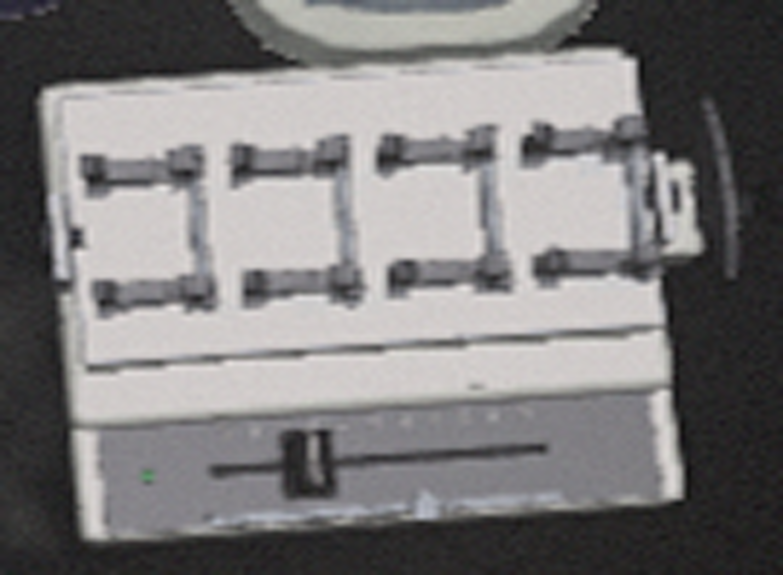

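View pics/scene0z.png

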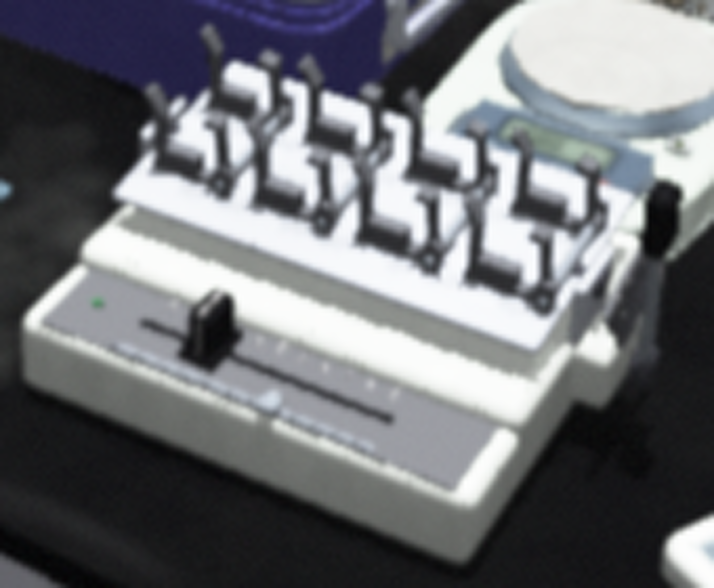

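Run:
```python
from h import *
f=grab('top')
z=lambda a:(325+a[0]/5.8,185+a[1]/5)
for n,a,h in [('FL',(82,541),.053),('FR',(684,498),.053),('RL',(40,92),.062),('RR',(633,50),.062),
 ('track L',(212,471),.053),('track R',(546,448),.053),('slider top L',(283,434),.085),('slider line',(315,465),.085),('pointer',(427,492),.06)]:
    print(n,onz(f,z(a),h).round(4))
for nme in ['tube_1','tube_1_cap']:
    print(nme,[(onz(f,d['at'],.018).round(4).tolist(),round(d['conf'],2)) for d in spotter.tip_of('top',nme)])
g=grab('scene')
z=lambda a:(295+a[0]/4.2,220+a[1]/4.2)
for n,a,h in [('FL',(25,325),.053),('FR',(460,500),.053),('track L',(140,320),.053),('track R',(392,418),.053),('pointer',(270,392),.06)]:
    print(n,onz(g,z(a),h).round(4))
```

```text
FL [ 0.3848 -0.0317  0.053 ]
FR [ 0.3994 -0.2904  0.053 ]
RL [ 0.6125 -0.0201  0.062 ]
RR [ 0.6273 -0.281   0.062 ]
track L [ 0.4182 -0.0887  0.053 ]
track R [ 0.4259 -0.2328  0.053 ]
slider top L [ 0.4323 -0.1171  0.085 ]
slider line [ 0.4168 -0.1299  0.085 ]
pointer [ 0.4047 -0.1795  0.06  ]
tube_1 [([0.4732, 0.221, 0.018], 0.96), ([0.5025, 0.4054, 0.018], 0.73), ([0.4927, 0.3149, 0.018], 0.68)]
tube_1_cap [([0.5444, 0.3956, 0.018], 0.94)]
FL [ 0.3827 -0.0373  0.053 ]
FR [ 0.3971 -0.2847  0.053 ]
track L [ 0.4208 -0.0843  0.053 ]
track R [ 0.4296 -0.23    0.053 ]
pointer [ 0.4043 -0.174   0.06  ]
```

Run:
```python
from h import *
s=arm.get_state(); R=Ro.from_euler('xyz',s['ee_rot']).as_matrix(); print(R.round(3))
f=grab('wrist'); Rc=Ro.from_euler('xyz',f['attitude']).as_matrix(); print(Rc.round(3)); print('cam in tool', R.T@(f['eye']-s['eef_pos']), (R.T@Rc).round(3))
th=np.arctan2(R[1,2],R[0,2]); print('jaw dir deg',np.degrees(th))
```

```text
[[-0.     0.937 -0.349]
 [ 0.    -0.349 -0.937]
 [-1.    -0.    -0.   ]]
[[-0.351 -0.908 -0.228]
 [-0.936  0.34   0.086]
 [-0.     0.243 -0.97 ]]
cam in tool [-1.40045964e-01  6.48253003e-02 -7.45028005e-05] [[ 0.    -0.243  0.97 ]
 [-0.002 -0.97  -0.243]
 [ 1.    -0.001 -0.001]]
jaw dir deg -110.44399008751925
```

```bash
python3 -m handwheel '{"gripper":[1,1,1,1,1,1,1,1,1,1,1],"travel":[[0.42,-0.9,0.1],[0.42,-0.9,0.1],[0.42,-0.9,0.1],[0.42,-0.9,0.1],[0.42,-0.9,0.1],[0.42,-0.9,0.1],[0.42,-0.9,0.1],[0.42,-0.9,0.1],[0.42,-0.9,0.1],[0.42,-0.9,0.1],[0.42,-0.9,0.1]],"spin":[0.52,0.52,0.52,0.52,0.52,0.52,0.52,0.52,0.52,0.52,0.52]}'
python3 - <<'E'
from h import *
print(arm.get_state()['q'].round(2)); grab('wrist','w1')
E
```

```text
t: 3.15
eef_pos: [0.4473, 0.1782, 0.2967]
ee_rot: [1.79, 1.569, 0.266]
force: [-0.1, 0.8, -0.8]
width: 0.0877
[ 0.79  0.   -0.32  0.   -1.25  0.83]
```

View pics/w1.png

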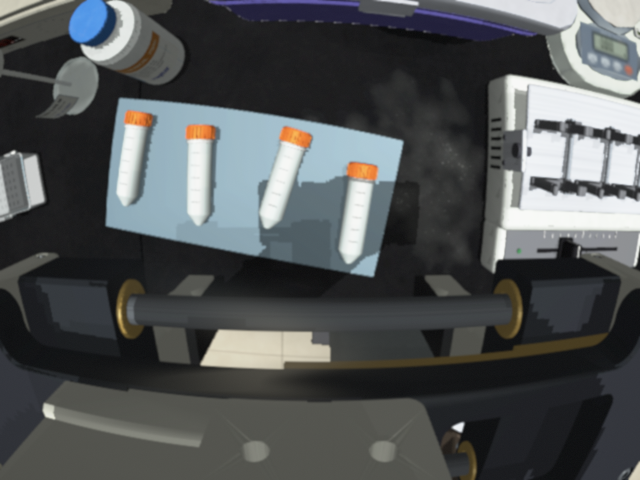

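The wrist view shows 4 tubes at px (135,155), (200,175), (285,178), (357,213), caps at the back, and part of the machine on the right. I'll move on to the machine.

```bash
python3 - <<'E'
from h import *
f=grab('wrist')
for nme in ['tube_1','tube_1_cap']:
    print(nme,[(onz(f,d['at'],.018).round(4).tolist(),round(d['conf'],2)) for d in spotter.tip_of('wrist',nme)])
E
python3 -m handwheel '{"gripper":[1,1,1,1,1,1,1,1],"travel":[[-0.12,-0.66,0.1],[-0.12,-0.66,0.1],[-0.12,-0.66,0.1],[-0.12,-0.66,0.1],[-0.12,-0.66,0.1],[-0.12,-0.66,0.1],[-0.12,-0.66,0.1],[-0.12,-0.66,0.1]],"spin":[0,0,0,0,0,0,0,0]}'
python3 - <<'E'
from h import *
f=grab('wrist','w2'); print(arm.get_state()['eef_pos'],arm.get_state()['q'].round(2))
for nme,h in [('slider_grip',.077),('pointer_tip',.057),('lever_grip',.15),('lever_pivot',.051),('clip_1',.135),('timer',.0),('shaker_base',0)]:
    print(nme,[(np.round(d['at']).tolist(),onz(f,d['at'],h).round(4).tolist(),round(d['conf'],2)) for d in spotter.tip_of('wrist',nme)])
E
```

```text
tube_1 [([0.481, 0.2226, 0.018], 0.78), ([0.4428, 0.1348, 0.018], 0.78), ([0.503, 0.4097, 0.018], 0.77), ([0.4757, 0.3207, 0.018], 0.74), ([0.5183, -0.1428, 0.018], 0.37)]
tube_1_cap [([0.5542, 0.4003, 0.018], 0.75)]
t: 4.15
eef_pos: [0.3854, -0.1498, 0.3463]
ee_rot: [0.857, 1.57, -0.664]
force: [0.4, 0.1, 0.6]
width: 0.0875
[ 0.38571109 -0.14828105  0.34572396] [ 0.12 -0.15 -0.34  0.   -1.38  1.5 ]
slider_grip [([302.0, 176.0], [0.4212, -0.1288, 0.077], 0.85)]
pointer_tip [([342.0, 188.0], [0.4082, -0.1754, 0.057], 0.46)]
lever_grip [([499.0, 85.0], [0.5306, -0.3167, 0.15], 0.58)]
lever_pivot [([459.0, 85.0], [0.5457, -0.3118, 0.051], 0.98), ([115.0, 156.0], [0.4431, 0.1169, 0.051], 0.72), ([68.0, 132.0], [0.4793, 0.1976, 0.051], 0.29)]
clip_1 [([429.0, 69.0], [0.539, -0.248, 0.135], 0.98), ([296.0, 68.0], [0.5288, -0.1212, 0.135], 0.91), ([361.0, 66.0], [0.535, -0.1822, 0.135], 0.9), ([234.0, 69.0], [0.5283, -0.0615, 0.135], 0.76)]
timer [([302.0, 174.0], [0.4189, -0.1264, 0.0], 0.72), ([506.0, 157.0], [0.4646, -0.4102, -0.0], 0.69)]
shaker_base [([328.0, 101.0], [0.516, -0.1557, 0.0], 0.78), ([50.0, 140.0], [0.4734, 0.2777, 0.0], 0.25)]
```

View pics/w2.png

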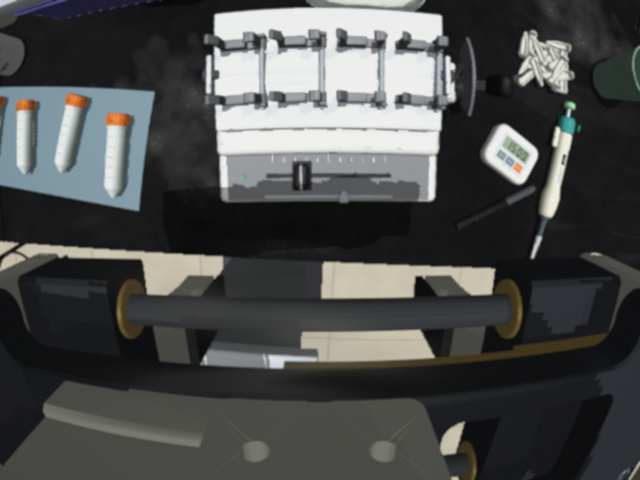

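The wrist view shows the slider at px (302,176), the pointer at (343,197), the clips at rows 42–100, and the lever handle at (499,85). I'll grasp the slider.

```bash
python3 -m handwheel '{"gripper":[0.02,0.02,0.02,0.02,0.02,0.02,0.02,0.02,0.02,0.02,0.02],"travel":[[0.07,0.038,0],[0.07,0.038,-0.1],[0.07,0.038,-0.2],[0.07,0.038,-0.3],[0.07,0.038,-0.4],[0.07,0.038,-0.45],[0.07,0.038,-0.49],[0.07,0.038,-0.52],[0.07,0.038,-0.528],[0.07,0.038,-0.528],[0.07,0.038,-0.528]],"spin":[0,0,0,0,0,0,0,0,0,0,0]}' 15
python3 - <<'E'
from h import *
f=grab('wrist','w3');
E
```

```text
t: 5.65
eef_pos: [0.4214, -0.1282, 0.0822]
ee_rot: [1.485, 1.57, -0.034]
force: [-0.5, 0.0, -0.9]
width: 0.0449
```

View pics/w3.png

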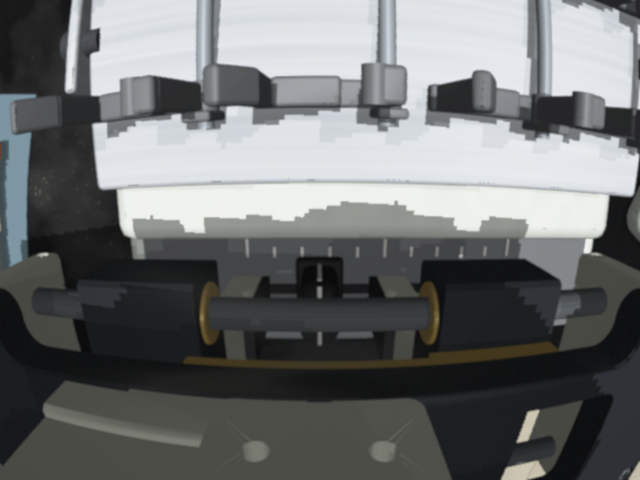

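```bash
python3 -m handwheel '{"gripper":[-1,-1,-1,-1,-1,-1,-1,-1,-1,-1,-1,-1],"travel":[[0,0,0],[0,0,0],[0,0,0],[0,0,0],[-0.001,0.02,0],[-0.002,0.04,0],[-0.003,0.06,0],[-0.004,0.067,0],[-0.004,0.07,0],[-0.004,0.073,0],[-0.004,0.075,0],[-0.004,0.075,0]],"spin":[0,0,0,0,0,0,0,0,0,0,0,0]}' 15; python3 -m handwheel '{"gripper":[-1,-1],"travel":[[0,0.005,0],[0,0.005,0]],"spin":[0,0]}'
```

```text
t: 6.9
eef_pos: [0.4188, -0.0934, 0.0817]
ee_rot: [-0.247, 1.566, -1.764]
force: [6.5, -29.5, -4.1]
width: 0.0165
t: 7.1
eef_pos: [0.4187, -0.091, 0.0817]
ee_rot: [-0.289, 1.566, -1.806]
force: [7.6, -30.2, -3.9]
width: 0.0214
```

```bash
python3 -m handwheel '{"gripper":[0.02,0.02,0.02,0.02,0.02,0.02,0.02,0.02,0.02],"travel":[[0,-0.008,0],[0,-0.008,0],[0,-0.008,0],[0,-0.008,0.1],[0,-0.008,0.2],[0,-0.1,0.3],[0,-0.2,0.4],[0,-0.3,0.4],[0,-0.3,0.4]],"spin":[0,0,0,0,0,0,0,0,0]}'
python3 - <<'E'
from h import *
f=grab('wrist','w4');t=grab('top','t4');g=grab('scene','s4')
for cam,F in (('wrist',f),('top',t),('scene',g)):
  for nme,h in [('slider_grip',.077),('pointer_tip',.057),('lever_grip',.155),('lever_pivot',.051),('clip_1',.135)]:
    print(cam,nme,[(np.round(d['at']).tolist(),onz(F,d['at'],h).round(4).tolist(),round(d['conf'],2)) for d in spotter.tip_of(cam,nme)])
im=cv2.imread('pics/s4.png')
cv2.imwrite('pics/s4z.png',cv2.resize(im[220:360,295:485],None,fx=4.2,fy=4.2,interpolation=cv2.INTER_CUBIC))
E
```

```text
t: 8.0
eef_pos: [0.4194, -0.2401, 0.2838]
ee_rot: [1.393, 1.567, -0.125]
force: [-0.1, 0.6, -0.4]
width: 0.0447
wrist slider_grip [([171.0, 211.0], [0.4224, -0.0917, 0.077], 0.66), ([253.0, 86.0], [0.5447, -0.1723, 0.077], 0.53), ([3.0, 162.0], [0.4803, 0.1524, 0.077], 0.19)]
wrist pointer_tip [([254.0, 225.0], [0.4079, -0.1748, 0.057], 0.41)]
wrist lever_grip [([434.0, 100.0], [0.5294, -0.3188, 0.155], 0.56)]
wrist lever_pivot [([400.0, 96.0], [0.5466, -0.3146, 0.051], 0.68)]
wrist clip_1 [([254.0, 87.0], [0.5337, -0.1834, 0.135], 0.93), ([335.0, 86.0], [0.5366, -0.2463, 0.135], 0.87), ([186.0, 91.0], [0.5316, -0.128, 0.135], 0.75), ([121.0, 100.0], [0.528, -0.0668, 0.135], 0.63)]
top slider_grip []
top pointer_tip [([399.0, 281.0], [0.4104, -0.1814, 0.057], 0.48)]
top lever_grip []
top lever_pivot []
top clip_1 []
scene slider_grip [([330.0, 288.0], [0.422, -0.0888, 0.077], 0.59)]
scene pointer_tip [([229.0, 248.0], [0.4296, 0.2193, 0.057], 0.6), ([361.0, 311.0], [0.415, -0.1709, 0.057], 0.52), ([454.0, 271.0], [0.6635, -0.2768, 0.057], 0.17)]
scene lever_grip [([454.0, 269.0], [0.5386, -0.3148, 0.155], 0.85)]
scene lever_pivot [([447.0, 309.0], [0.5351, -0.316, 0.051], 0.72), ([371.0, 255.0], [0.6149, -0.0786, 0.051], 0.65)]
scene clip_1 [([370.0, 250.0], [0.5227, -0.1259, 0.135], 0.81), ([422.0, 272.0], [0.5181, -0.2552, 0.135], 0.8), ([347.0, 246.0], [0.5091, -0.0743, 0.135], 0.74), ([394.0, 256.0], [0.5351, -0.1804, 0.135], 0.64)]
```

View pics/w4.png

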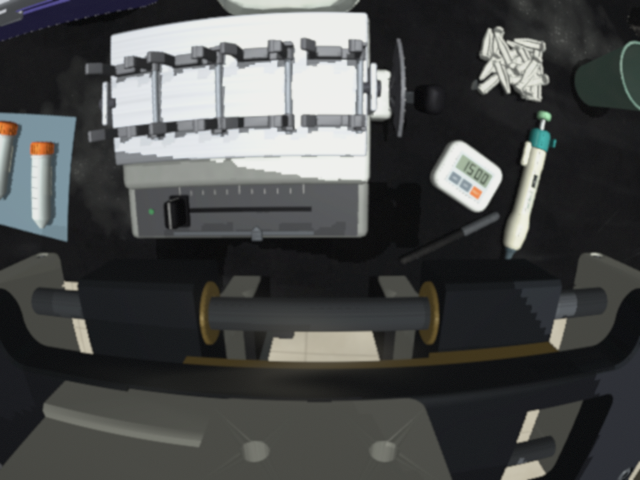

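View pics/s4z.png

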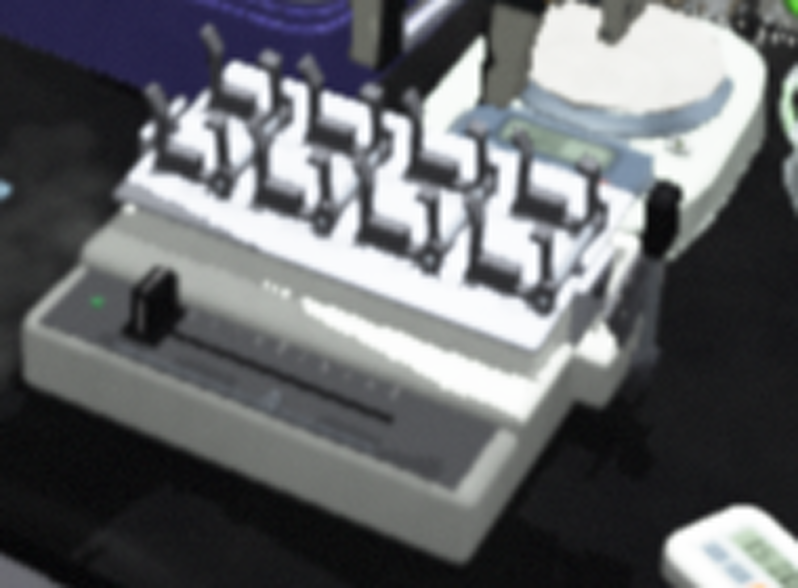

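```bash
cat >> h.py <<'E'
def tri(obs):
    A=np.zeros((3,3));b=np.zeros(3);L=[]
    for f,px in obs:
        e,d=ray(f,px);d=d/np.linalg.norm(d);P=np.eye(3)-np.outer(d,d);A+=P;b+=P@e;L.append((e,P))
    x=np.linalg.solve(A,b); return x.round(4),[round(float(np.linalg.norm(P@(x-e))),4) for e,P in L]
E
python3 - <<'E'
from h import *
f=grab('wrist','w5');g=grab('scene','s5')
b=lambda c,l:spotter.tip_of(c,l)[0]['at']
for l in ['lever_grip','lever_pivot','slider_grip']:
    try: print(l,tri([(f,b('wrist',l)),(g,b('scene',l))]))
    except Exception as e: print(l,e)
im=f['pixels'];cv2.imwrite('pics/w5z.png',cv2.resize(im[10:160,280:480],None,fx=4,fy=4,interpolation=cv2.INTER_CUBIC))
E
```

```text
lever_grip list index out of range
lever_pivot (array([ 0.5463, -0.3123,  0.0443]), [0.001, 0.001])
slider_grip (array([ 0.4211, -0.0886,  0.0691]), [0.0016, 0.0016])
```

View pics/w5z.png

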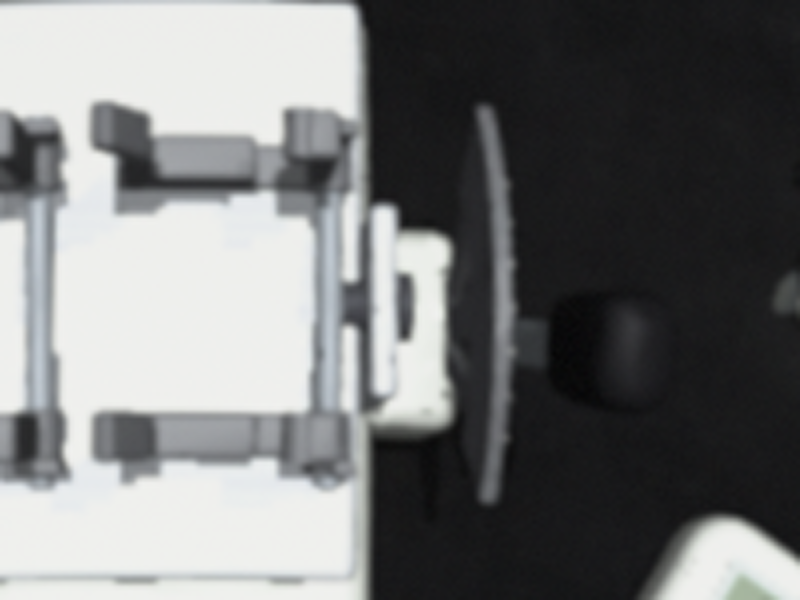

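Run:
```python
from h import *
f=grab('wrist');g=grab('scene')
w=lambda a:(280+a[0]/4,10+a[1]/4); s=lambda a:(295+a[0]/4.2,220+a[1]/4.2)
print('handle ctr',tri([(f,w((610,350))),(g,s((662,217)))]))
print('handle top',tri([(f,w((640,350))),(g,s((665,190)))]))
for h in (.1,.12,.14): print('plate front/top arcs',[onz(f,w(p),h).round(4).tolist() for p in ((490,500),(510,300),(485,108))])
```

```text
handle ctr (array([ 0.5295, -0.3158,  0.1537]), [0.0002, 0.0002])
handle top (array([ 0.5271, -0.3159,  0.1713]), [0.0003, 0.0003])
plate front/top arcs [[0.5023, -0.3067, 0.1], [0.5474, -0.3089, 0.1], [0.5917, -0.3018, 0.1]]
plate front/top arcs [[0.5012, -0.3023, 0.12], [0.5434, -0.3043, 0.12], [0.585, -0.2977, 0.12]]
plate front/top arcs [[0.5, -0.2978, 0.14], [0.5395, -0.2997, 0.14], [0.5782, -0.2935, 0.14]]
```

```bash
python3 -m handwheel '{"gripper":[-1,-1,-1,-1,-1,-1,-1,-1,-1,-1],"travel":[[0.1,-0.06,0],[0.2,-0.12,0],[0.292,-0.17,0],[0.292,-0.17,0],[0.292,-0.17,-0.1],[0.292,-0.17,-0.2],[0.292,-0.17,-0.25],[0.292,-0.17,-0.25],[0.292,-0.17,-0.25],[0.292,-0.17,-0.25]],"spin":[0,0,0,0,0,0,0,0,0,0]}'
python3 - <<'E'
from h import *
g=grab('scene','s6');cv2.imwrite('pics/s6z.png',cv2.resize(g['pixels'][180:340,355:535],None,fx=3.7,fy=3.7,interpolation=cv2.INTER_CUBIC))
E
```

```text
t: 10.4
eef_pos: [0.5662, -0.324, 0.159]
ee_rot: [1.118, 1.567, -0.401]
force: [-0.4, -0.4, 1.3]
width: 0.0003
```

View pics/s6z.png

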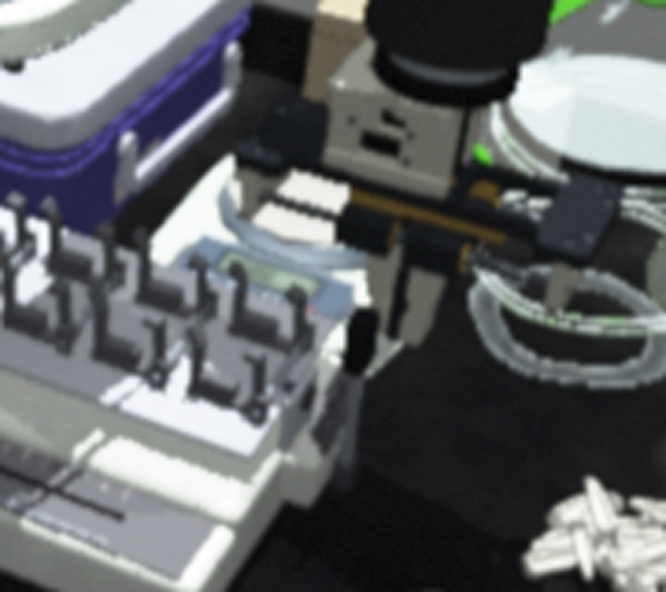

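```bash
python3 -m handwheel '{"gripper":[-1,-1,-1,-1,-1,-1,-1,-1,-1],"travel":[[-0.02,0,0],[-0.04,0,0],[-0.05,0,0],[-0.06,0,0],[-0.07,0,0],[-0.078,0,0],[-0.083,0,0],[-0.088,0,0],[-0.088,0,0]],"spin":[0,0,0,0,0,0,0,0,0]}'
```

```text
t: 11.35
eef_pos: [0.5237, -0.3237, 0.1575]
ee_rot: [1.326, 1.565, -0.193]
force: [10.3, 0.1, -1.7]
width: 0.0004
```

```bash
python3 -m handwheel '{"gripper":[-1,-1,-1],"travel":[[-0.004,0,0],[-0.008,0,0],[-0.008,0,0]],"spin":[0,0,0]}'
python3 -m handwheel '{"gripper":[-1,-1,-1],"travel":[[-0.006,0,0],[-0.006,0,0],[-0.006,0,0]],"spin":[0,0,0]}'
```

```text
t: 11.65
eef_pos: [0.5228, -0.3238, 0.1583]
ee_rot: [1.322, 1.559, -0.196]
force: [18.4, 1.6, -3.0]
width: 0.0005
t: 11.95
eef_pos: [0.5222, -0.3239, 0.1591]
ee_rot: [1.317, 1.554, -0.201]
force: [23.8, 1.5, -3.6]
width: 0.0003
```

```bash
python3 -m handwheel '{"gripper":[0.02,0.02,0.02,0.02,0.02,0.02,0.02,0.02,0.02,0.02],"travel":[[0.05,0,0],[0.05,0,0],[0.05,0,0.1],[0.05,0,0.2],[0,0.1,0.3],[-0.1,0.2,0.36],[-0.2,0.3,0.36],[-0.26,0.36,0.36],[-0.26,0.36,0.36],[-0.26,0.36,0.36]],"spin":[0,0,0,0,0,0,0,0,0,0]}'
python3 - <<'E'
from h import *
g=grab('scene','s7');cv2.imwrite('pics/s7z.png',cv2.resize(g['pixels'][180:340,305:485],None,fx=3.7,fy=3.7,interpolation=cv2.INTER_CUBIC))
f=grab('wrist','w7')
for cam,F in (('wrist',f),('scene',g)):
  for nme,h in [('slider_grip',.077),('pointer_tip',.057),('lever_grip',.152),('lever_pivot',.051),('clip_1',.135)]:
    print(cam,nme,[(np.round(d['at']).tolist(),onz(F,d['at'],h).round(4).tolist(),round(d['conf'],2)) for d in spotter.tip_of(cam,nme)])
E
```

```text
t: 12.95
eef_pos: [0.3797, -0.1421, 0.3374]
ee_rot: [2.098, 1.569, 0.58]
force: [0.7, 0.0, 0.9]
width: 0.0446
wrist slider_grip [([276.0, 173.0], [0.4198, -0.0936, 0.077], 0.78)]
wrist pointer_tip [([350.0, 186.0], [0.4078, -0.1758, 0.057], 0.45)]
wrist lever_grip [([508.0, 112.0], [0.4994, -0.3143, 0.152], 0.55)]
wrist lever_pivot [([469.0, 83.0], [0.5442, -0.3124, 0.051], 0.64)]
wrist clip_1 [([306.0, 56.0], [0.5339, -0.1217, 0.135], 0.92), ([238.0, 58.0], [0.5317, -0.0589, 0.135], 0.86), ([370.0, 57.0], [0.537, -0.1801, 0.135], 0.65), ([438.0, 60.0], [0.5432, -0.2463, 0.135], 0.56)]
scene slider_grip [([329.0, 290.0], [0.416, -0.0894, 0.077], 0.53), ([360.0, 313.0], [0.3894, -0.1849, 0.077], 0.28), ([350.0, 243.0], [0.5987, -0.0277, 0.077], 0.16), ([246.0, 255.0], [0.4125, 0.1463, 0.077], 0.16)]
scene pointer_tip [([361.0, 310.0], [0.4189, -0.1697, 0.057], 0.56)]
scene lever_grip [([446.0, 282.0], [0.4919, -0.3184, 0.152], 0.71), ([376.0, 306.0], [0.3486, -0.2401, 0.152], 0.35)]
scene lever_pivot [([448.0, 307.0], [0.5418, -0.3163, 0.051], 0.63)]
scene clip_1 [([370.0, 252.0], [0.517, -0.128, 0.135], 0.89), ([422.0, 267.0], [0.5339, -0.248, 0.135], 0.75), ([396.0, 256.0], [0.5366, -0.1845, 0.135], 0.73), ([214.0, 234.0], [0.3707, 0.2028, 0.135], 0.71), ([350.0, 242.0], [0.5248, -0.0711, 0.135], 0.58)]
```

View pics/s7z.png

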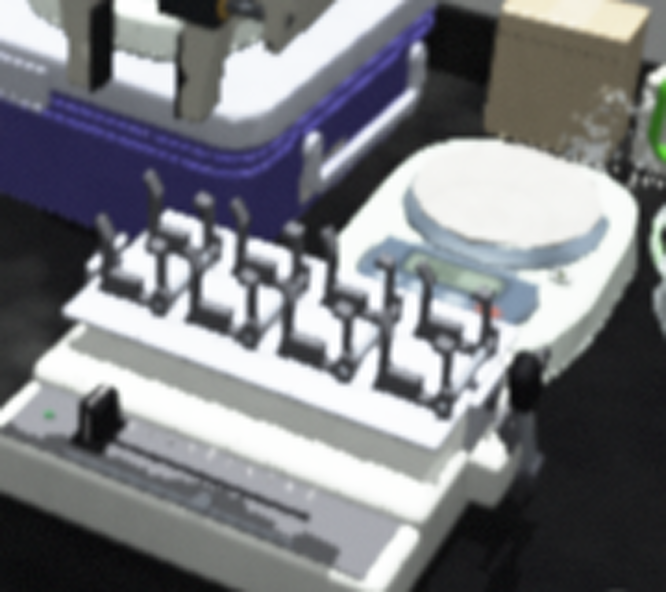

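View pics/w7.png

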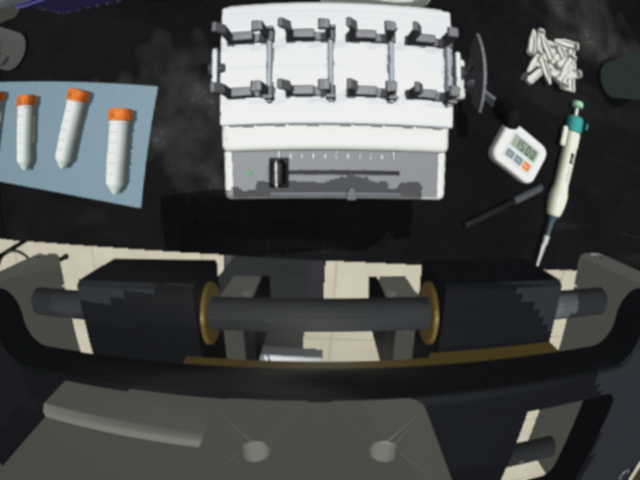

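Deck is level (lever_grip x≈0.499, against 0.497 expected at the front stop) and the slider is at the left. Next, closer clip measurements from two viewpoints.

```bash
cat > clips.py <<'E'
from h import *
import sys
f=grab('wrist',sys.argv[1])
for nme,h in [('clip_1',.135),('slider_grip',.077)]:
    for d in sorted(spotter.tip_of('wrist',nme),key=lambda d:d['at'][0]): print(nme,np.round(d['at'],1).tolist(),onz(f,d['at'],h).round(4).tolist(),round(d['conf'],2))
E
python3 -m handwheel '{"gripper":[0.02,0.02,0.02,0.02,0.02],"travel":[[0.1,-0.04,-0.05],[0.19,-0.04,-0.05],[0.19,-0.04,-0.05],[0.19,-0.04,-0.05],[0.19,-0.04,-0.05]],"spin":[0,0,0,0,0]}'
python3 clips.py w8
python3 -m handwheel '{"gripper":[0.02,0.02,0.02,0.02],"travel":[[0.06,0.1,0.0],[0.06,0.1,0],[0.06,0.1,0],[0.06,0.1,0]],"spin":[0,0,0,0]}'
python3 clips.py w9
```

```text
t: 14.05
eef_pos: [0.4784, -0.1636, 0.3114]
ee_rot: [-1.582, 1.57, -3.102]
force: [-1.1, 1.1, 0.1]
width: 0.0448
clip_1 [206.1, 157.3] [0.5348, -0.0622, 0.135] 0.81
clip_1 [272.5, 155.3] [0.5375, -0.1209, 0.135] 0.6
clip_1 [345.5, 152.4] [0.5428, -0.1825, 0.135] 0.8
clip_1 [416.2, 158.5] [0.5422, -0.2442, 0.135] 0.8
slider_grip [252.8, 267.2] [0.4179, -0.0954, 0.077] 0.62
t: 14.6
eef_pos: [0.5082, -0.1135, 0.3121]
ee_rot: [1.631, 1.57, 0.113]
force: [0.1, 0.2, -0.3]
width: 0.0449
clip_1 [259.2, 195.1] [0.5329, -0.0602, 0.135] 0.79
clip_1 [331.1, 193.0] [0.5376, -0.1221, 0.135] 0.64
clip_1 [397.5, 193.3] [0.5409, -0.1798, 0.135] 0.9
clip_1 [462.1, 194.1] [0.5448, -0.2404, 0.135] 0.61
slider_grip [131.9, 247.8] [0.4616, 0.0987, 0.077] 0.53
slider_grip [296.4, 294.4] [0.4194, -0.0931, 0.077] 0.89
slider_grip [464.9, 194.4] [0.5396, -0.2676, 0.077] 0.34
```

View pics/w8.png

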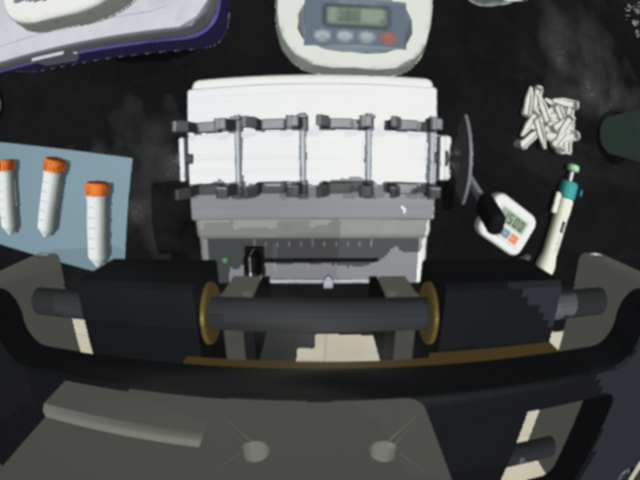

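View pics/w9.png

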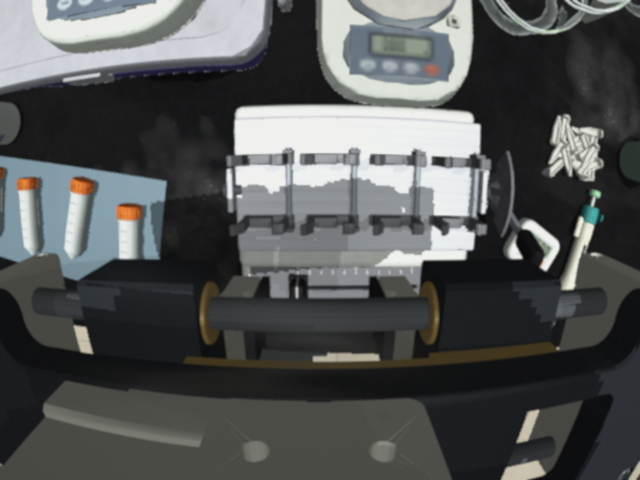

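```bash
cat > clips2.py <<'E'
from h import *
import sys,pickle,os
P='obs.pkl'; O=pickle.load(open(P,'rb')) if os.path.exists(P) else []
for cam in sys.argv[2:]:
    f=grab(cam,sys.argv[1]+cam); ds=spotter.tip_of(cam,'clip_1')
    f.pop('pixels'); O.append((f,[d['at'] for d in ds if d['conf']>.5])); print(cam,[np.round(d['at']).tolist() for d in ds if d['conf']>.5])
pickle.dump(O,open(P,'wb'))
from scipy.optimize import least_squares
def pts(p): 
    y=p[3]; c=np.array([-np.sin(y),np.cos(y),0]); return [np.array(p[:3])+c*k*.062 for k in (1.5,.5,-.5,-1.5)]
def res(p):
    r=[]
    for f,a in O:
        q=[proj(f,x) for x in pts(p)]
        for m in a:
            d=min((np.array(m)-x for x in q),key=np.linalg.norm)
            if np.linalg.norm(d)<18: r+=list(d/f['fx'])
            else: r+=[0,0]
    return np.array(r)
s=least_squares(res,[.539,-.152,.13,.054],loss='soft_l1',f_scale=.004,x_scale=[.01,.01,.01,.05])
print(s.x.round(4), np.abs(s.fun).mean().round(4),len(s.fun)); print(np.round(pts(s.x),4).tolist())
E
python3 clips2.py a wrist scene
python3 -m handwheel '{"gripper":[0.02,0.02,0.02,0.02,0.02],"travel":[[-0.05,-0.1,0],[-0.1,-0.1,-0.1],[-0.1,-0.1,-0.12],[-0.1,-0.1,-0.12],[-0.1,-0.1,-0.12]],"spin":[0,0,0,0,0]}'
python3 clips2.py b wrist scene
python3 -m handwheel '{"gripper":[0.02,0.02,0.02,0.02],"travel":[[0.02,-0.1,0.0],[0.02,-0.15,0],[0.02,-0.15,0],[0.02,-0.15,0]],"spin":[0,0,0,0]}'
python3 clips2.py c wrist scene
```

```text
wrist [[464.0, 193.0], [396.0, 194.0], [328.0, 190.0], [258.0, 192.0]]
scene [[421.0, 268.0], [370.0, 254.0], [349.0, 244.0]]
[ 0.5391 -0.1513  0.1238  0.0552] 0.0029 14
[[0.534, -0.0584, 0.1238], [0.5374, -0.1203, 0.1238], [0.5408, -0.1823, 0.1238], [0.5442, -0.2442, 0.1238]]
t: 15.45
eef_pos: [0.4595, -0.1638, 0.2525]
ee_rot: [0.865, 1.57, -0.654]
force: [0.4, 0.1, 0.4]
width: 0.0444
wrist [[438.0, 135.0], [184.0, 134.0], [266.0, 132.0], [353.0, 129.0]]
scene [[398.0, 254.0], [368.0, 254.0], [350.0, 245.0], [420.0, 269.0]]
[ 0.5389 -0.1526  0.1242  0.0495] 0.0036 30
[[0.5343, -0.0597, 0.1242], [0.5374, -0.1217, 0.1242], [0.5404, -0.1836, 0.1242], [0.5435, -0.2455, 0.1242]]
t: 16.05
eef_pos: [0.4691, -0.2389, 0.2517]
ee_rot: [1.832, 1.571, 0.312]
force: [0.1, -0.3, 0.3]
width: 0.0446
wrist [[101.0, 152.0], [168.0, 145.0], [338.0, 140.0], [245.0, 138.0]]
scene [[369.0, 250.0], [397.0, 258.0], [346.0, 244.0], [422.0, 268.0]]
[ 0.5387 -0.1527  0.1246  0.0502] 0.0035 46
[[0.534, -0.0598, 0.1246], [0.5371, -0.1217, 0.1246], [0.5402, -0.1837, 0.1246], [0.5433, -0.2456, 0.1246]]
```

Run:
```python
from h import *
f=grab('wrist','w10'); im=f['pixels'].copy()
for p in [[0.534,-0.0598,.1246],[.5371,-.1217,.1246],[.5402,-.1837,.1246],[.5433,-.2456,.1246]]:
    c=np.array([np.cos(.052),np.sin(.052),0]);l=np.array([-c[1],c[0],0])
    P=lambda q:tuple(np.round(proj(f,q)*8).astype(int).tolist())
    for q,col in [(np.array(p),(0,0,255))]:
        cv2.line(im,P(q-c*.03),P(q+c*.03),(0,0,255),1,cv2.LINE_AA,3)
        for sx in(-.03,.03): cv2.line(im,P(q+sx*c+.015*l),P(q+sx*c-.015*l),(0,255,0),1,cv2.LINE_AA,3)
cv2.imwrite('pics/w10z.png',cv2.resize(im[80:250,60:460],None,fx=2,fy=2,interpolation=cv2.INTER_CUBIC))
```

```text
(no output)
```

View pics/w10z.png

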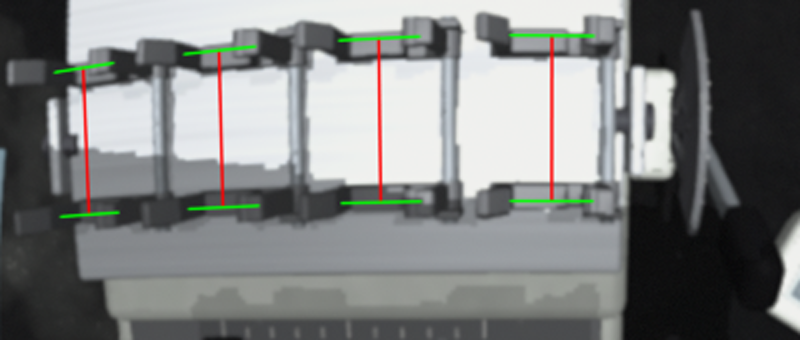

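```bash
python3 -m handwheel '{"gripper":[0.02,0.02,0.02,0.02,0.02,0.02,0.02,0.02,0.02,0.02,0.02],"travel":[[-0.03,0.1,0.06],[-0.06,0.2,0.1],[-0.1,0.3,0.1],[-0.12,0.4,0.1],[-0.12,0.5,0.1],[-0.12,0.6,0.1],[-0.12,0.7,0.1],[-0.12,0.8,0.1],[-0.12,0.9,0.1],[-0.12,0.9,0.1],[-0.12,0.9,0.1]],"spin":[0,0,0,0,0,0,0,0,0,0,0]}'
cat > tubes.py <<'E'
from h import *
import sys
f=grab('wrist',sys.argv[1]); s=arm.get_state()
Z=.018
R=Ro.from_euler('xyz',s['ee_rot']).as_matrix(); jaw=np.degrees(np.arctan2(R[1,2],R[0,2]))
print('tcp',s['eef_pos'].round(4),'jaw deg',round(jaw,2),'q6',s['q'][5].round(2))
im=f['pixels']
hsv=cv2.cvtColor(im,cv2.COLOR_BGR2HSV)
org=cv2.inRange(hsv,(4,140,120),(16,255,255))
n,lab,st,cen=cv2.connectedComponentsWithStats(org)
O=[d['at'] for d in spotter.tip_of('wrist','tube_1') if d['conf']>.3]
for i in range(1,n):
    if st[i,4]<60: continue
    m=(lab==i)
    # plastic mask: whitish pixels near, low sat bright, connected to the cap
    w=cv2.inRange(hsv,(0,0,130),(180,45,255))
    cp=onz(f,cen[i],Z)
    # straight body axis: near O matched origin
    o=min((onz(f,a,Z) for a in O),key=lambda p:abs(np.linalg.norm(p-cp)-.05)+ .3*np.linalg.norm(p-cp))
    d=cp-o
    # own body centroid
    full=cv2.bitwise_or(w,org); 
    nn,l2,s2,c2=cv2.connectedComponentsWithStats(full)
    j=l2[int(round(cen[i][1])),int(round(cen[i][0]))]
    ys,xs=np.nonzero(l2==j)
    ax=''
    if j and len(xs)>300:
        P=np.array([onz(f,(x,y),Z)[:2] for x,y in zip(xs,ys)]); c=P.mean(0); u=np.linalg.svd(P-c,full_matrices=False)[2][0]; u*=np.sign(u[0]); t=(P-c)@u
        lo,hi=np.percentile(t,[0.5,99.5]); n2=np.array([-u[1],u[0]]); wdt=np.ptp(np.percentile((P-c)@n2,[2,98]))
        org_=c+u*(hi-.058); ax=('pca org',org_.round(4).tolist(),'yaw',np.degrees(np.arctan2(u[1],u[0])).round(1),'len',(hi-lo).round(3),'w',wdt.round(3))
    print('cap px',cen[i].round(),'cap',cp[:2].round(4),'net org',o[:2].round(4),'sep',np.linalg.norm(d).round(4),'yaw',np.degrees(np.arctan2(d[1],d[0])).round(1),*ax)
E
python3 tubes.py w11
```

```text
t: 17.4
eef_pos: [0.4083, 0.2141, 0.3013]
ee_rot: [-0.806, 1.57, -2.322]
force: [0.1, -1.2, -0.9]
width: 0.045
tcp [0.4082 0.2127 0.3014] jaw deg -86.87 q6 0.72
cap px [169.  83.] cap [0.5524 0.401 ] net org [0.5027 0.4089] sep 0.0503 yaw -9.1 pca org [0.5056, 0.4114] yaw -10.6 len 0.12 w 0.031
cap px [233.  96.] cap [0.5332 0.3191] net org [0.4833 0.32  ] sep 0.0498 yaw -1.0 pca org [0.485, 0.3211] yaw -0.9 len 0.119 w 0.03
cap px [330. 103.] cap [0.5286 0.2083] net org [0.4792 0.2225] sep 0.0514 yaw -16.0
cap px [395. 138.] cap [0.4935 0.1324] net org [0.4411 0.1348] sep 0.0525 yaw -2.6 pca org [0.4458, 0.1355] yaw -4.7 len 0.119 w 0.031
```

View pics/w11.png

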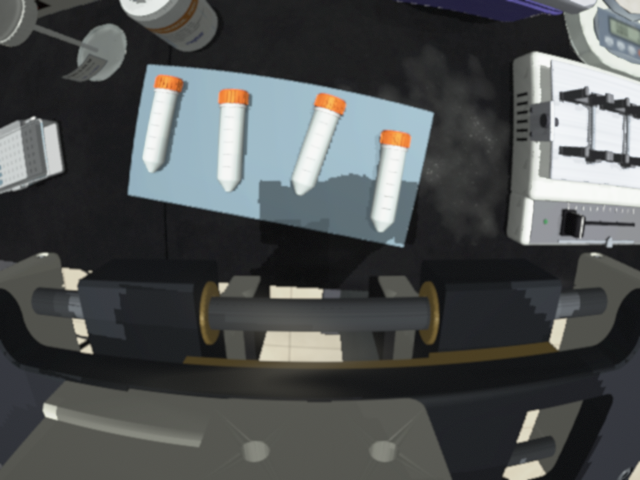

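The wrist view shows four tubes with cap px (169,83), (233,96), (330,103), (395,138), matching the networks (separation about 50 mm). I'll grasp the rightmost.

```bash
python3 -m handwheel '{"gripper":[0.18,0.18,0.18,0.18,0.18,0.18,0.18,0.18,0.18,0.18,0.18,0.18],"travel":[[0.07,-0.1,-0.05],[0.07,-0.155,-0.1],[0.07,-0.155,-0.2],[0.07,-0.155,-0.3],[0.07,-0.155,-0.4],[0.07,-0.155,-0.46],[0.07,-0.155,-0.5],[0.07,-0.155,-0.53],[0.07,-0.155,-0.545],[0.07,-0.155,-0.554],[0.07,-0.155,-0.554],[0.07,-0.155,-0.554]],"spin":[-0.15,-0.15,-0.15,-0.15,-0.15,-0.15,-0.15,-0.15,-0.15,-0.15,-0.15,-0.15]}' 35
python3 -m handwheel '{"gripper":[-1,-1,-1,-1,-1,-1],"travel":[[0,0,0],[0,0,0],[0,0,0],[0,0,0],[0,0,0],[0,0,0]],"spin":[0,0,0,0,0,0]}' 35
python3 - <<'E'
from h import *
grab('wrist','w12')
E
```

```text
t: 18.7
eef_pos: [0.4442, 0.1341, 0.0253]
ee_rot: [2.279, 1.569, 0.642]
force: [0.9, -1.0, -0.1]
width: 0.0517
t: 19.3
eef_pos: [0.4439, 0.1341, 0.0248]
ee_rot: [2.264, 1.57, 0.627]
force: [-1.4, 0.3, 3.9]
width: 0.0278
```

View pics/w12.png

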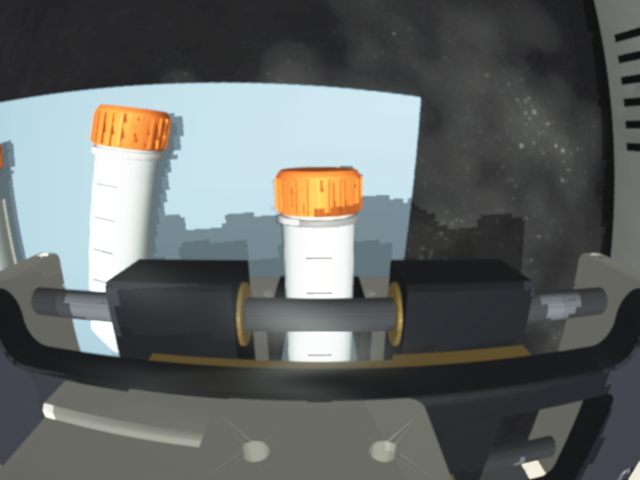

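```bash
cat > held.py <<'E'
from h import *
import sys
f=grab('wrist',sys.argv[1]); s=arm.get_state()
R=Ro.from_euler('xyz',s['ee_rot']).as_matrix(); u=R[:,1]*1.0; u[2]=0; u/=np.linalg.norm(u)
if u[0]<0: u=-u
print('tcp',s['eef_pos'].round(4),'fwd deg',np.degrees(np.arctan2(u[1],u[0])).round(2),'w',s['width'].round(4),'q6',s['q'][5].round(2),'F',s['force'].round(1))
org=cv2.inRange(cv2.cvtColor(f['pixels'],cv2.COLOR_BGR2HSV),(4,140,110),(16,255,255))
n,lab,st,cen=cv2.connectedComponentsWithStats(org)
for i in range(1,n):
    if st[i,4]<300: continue
    d=onz(f,cen[i],s['eef_pos'][2]-.007+.006)-s['eef_pos']; v=np.array([-u[1],u[0],0])
    if abs(d@v)<.03: print('cap px',cen[i].round(),'origin ahead of TCP',(d@u-.05).round(4),'side',(d@v).round(4))
E
python3 held.py w13
python3 -m handwheel '{"gripper":[-1,-1,-1,-1,-1,-1,-1,-1,-1,-1,-1,-1],"travel":[[0,0,0.1],[0,0,0.2],[0,0,0.3],[0,-0.1,0.4],[0.05,-0.2,0.4],[0.1,-0.3,0.4],[0.15,-0.4,0.4],[0.195,-0.5,0.4],[0.195,-0.6,0.4],[0.195,-0.7,0.4],[0.195,-0.755,0.4],[0.195,-0.755,0.4]],"spin":[0,0,0.15,0.15,0.15,0.15,0.15,0.15,0.15,0.15,0.15,0.15]}'
python3 held.py w14
```

```text
t: 20.6
eef_pos: [0.5405, -0.2476, 0.2233]
ee_rot: [-1.529, 1.569, -3.052]
force: [-0.2, 0.4, -1.4]
width: 0.0289Traceback (most recent call last):
  File "held.py", line 6, in <module>
    print('tcp',s['eef_pos'].round(4),'fwd deg',np.degrees(np.arctan2(u[1],u[0])).round(2),'w',s['width'].round(4),'q6',s['q'][5].round(2),'F',s['force'].round(1))
                                                                                               ^^^^^^^^^^^^^^^^
AttributeError: 'float' object has no attribute 'round'
Traceback (most recent call last):
  File "held.py", line 6, in <module>
    print('tcp',s['eef_pos'].round(4),'fwd deg',np.degrees(np.arctan2(u[1],u[0])).round(2),'w',s['width'].round(4),'q6',s['q'][5].round(2),'F',s['force'].round(1))
                                                                                               ^^^^^^^^^^^^^^^^
AttributeError: 'float' object has no attribute 'round'
```

View pics/w14.png

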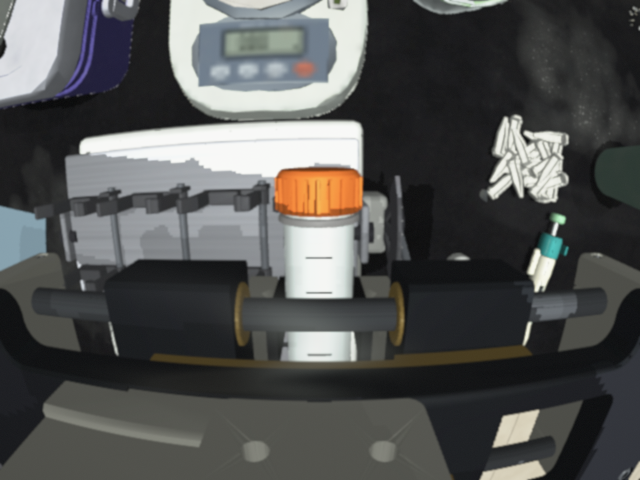

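```bash
sed -i "s/s\['width'\].round(4)/round(s['width'],4)/" held.py; python3 held.py w15
```

```text
tcp [ 0.5405 -0.2455  0.2234] fwd deg 2.75 w 0.028 q6 1.72 F [-0.2  1.6 -0.9]
cap px [318. 192.] origin ahead of TCP -0.0009 side -0.0013
```

```bash
python3 -m handwheel '{"gripper":[-1,-1,-1,-1,-1,-1,-1,-1,-1,-1],"travel":[[0.007,0,-0.04],[0.007,0,-0.08],[0.007,0,-0.11],[0.007,0,-0.13],[0.007,0,-0.14],[0.007,0,-0.15],[0.007,0,-0.16],[0.007,0,-0.17],[0.007,0,-0.175],[0.007,0,-0.175]],"spin":[0,0,0,0,0,0,0,0,0,0]}'
```

```text
t: 21.7
eef_pos: [0.5465, -0.2451, 0.1389]
ee_rot: [0.925, 1.566, -0.594]
force: [1.8, -7.4, 1.3]
width: 0.0282
```

```bash
python3 -m handwheel '{"gripper":[-1,-1,-1,-1],"travel":[[-0.004,-0.004,0],[-0.004,-0.004,-0.006],[-0.004,-0.004,-0.012],[-0.004,-0.004,-0.012]],"spin":[0,0,0,0]}'; python3 held.py w16;  python3 -m handwheel '{"gripper":[-1,-1,-1],"travel":[[0,0,-0.005],[0,0,-0.01],[0,0,-0.01]],"spin":[0,0,0]}'; python3 held.py w17
```

```text
t: 22.1
eef_pos: [0.5427, -0.2455, 0.1309]
ee_rot: [-1.379, 1.57, -2.898]
force: [1.4, 0.7, 2.1]
width: 0.0281
tcp [ 0.5427 -0.2454  0.1309] fwd deg 2.97 w 0.0281 q6 1.72 F [ 0.9 -1.6  1. ]
cap px [318. 192.] origin ahead of TCP -0.0007 side 0.0005
t: 22.45
eef_pos: [0.5431, -0.2456, 0.13]
ee_rot: [0.854, 1.569, -0.663]
force: [-9.0, 8.7, 31.3]
width: 0.028
tcp [ 0.5431 -0.2456  0.13  ] fwd deg 3.04 w 0.028 q6 1.72 F [-9.4  8.4 31.4]
cap px [318. 192.] origin ahead of TCP -0.0009 side 0.0005
```

View pics/w17.png

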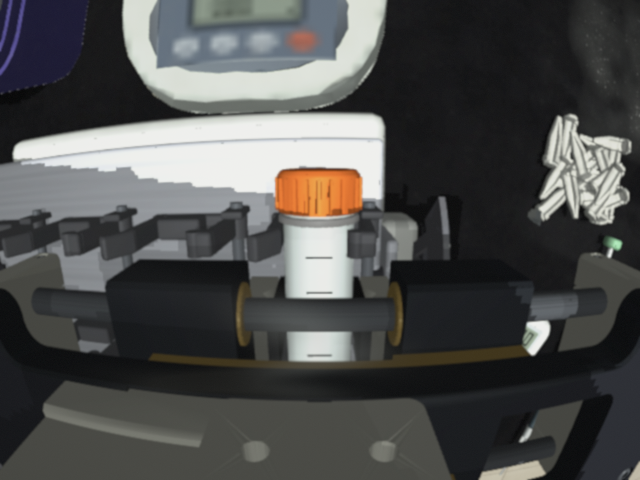

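```bash
python3 -m handwheel '{"gripper":[-0.05,-0.05,-0.05,-0.05,-0.05,-0.05,-0.05,-0.05,-0.05],"travel":[[0,0,0.01],[0,0,0.01],[0,0,0.01],[0,0,0.01],[0,0,0.05],[0,0,0.12],[0,0,0.2],[0,0,0.25],[0,0,0.25]],"spin":[0,0,0,0,0,0,0,0,0]}'
python3 - <<'E'
from h import *
f=grab('wrist','w18')
print([(onz(f,d['at'],.125).round(4).tolist(),d['conf']) for d in spotter.tip_of('wrist','tube_1')])
E
```

```text
t: 23.4
eef_pos: [0.5445, -0.2462, 0.2549]
ee_rot: [1.232, 1.565, -0.287]
force: [0.6, -0.4, 0.3]
width: 0.0418
[([0.5439, -0.2457, 0.125], 0.73)]
```

View pics/w18.png

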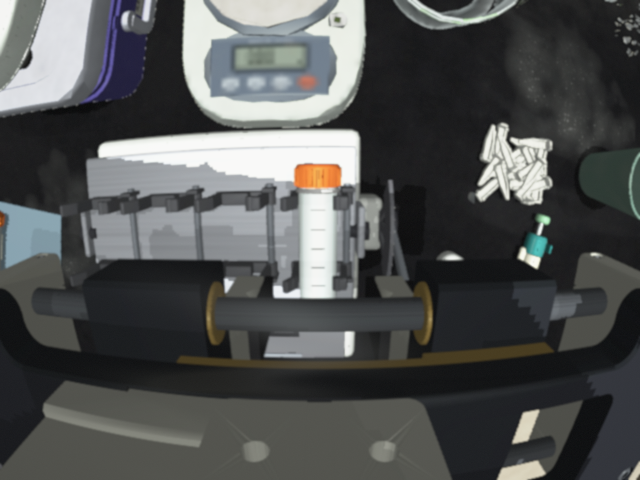

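Tube 1 sits in clip 4 (detected within 1 mm). On to the next.

```bash
python3 -m handwheel '{"gripper":[0.18,0.18,0.18,0.18,0.18,0.18,0.18,0.18,0.18,0.18,0.18],"travel":[[0,0.1,0.09],[-0.06,0.2,0.09],[-0.12,0.3,0.09],[-0.2,0.4,0.09],[-0.27,0.5,0.09],[-0.27,0.6,0.09],[-0.27,0.7,0.09],[-0.27,0.8,0.09],[-0.27,0.9,0.09],[-0.27,0.92,0.09],[-0.27,0.92,0.09]],"spin":[0,0,0,0,0,0,0,0,0,0,0]}'; python3 tubes.py w19
```

```text
t: 24.6
eef_pos: [0.407, 0.2183, 0.2941]
ee_rot: [-0.871, 1.568, -2.387]
force: [-0.6, -0.6, -0.6]
width: 0.052
tcp [0.407  0.2172 0.294 ] jaw deg -86.85 q6 0.71
cap px [169.  80.] cap [0.5523 0.401 ] net org [0.5022 0.409 ] sep 0.0507 yaw -9.0 pca org [0.5058, 0.4113] yaw -10.5 len 0.12 w 0.031
cap px [235.  94.] cap [0.5333 0.3191] net org [0.4841 0.3189] sep 0.0492 yaw 0.2 pca org [0.4854, 0.3209] yaw -1.0 len 0.12 w 0.029
cap px [334. 100.] cap [0.5287 0.2083] net org [0.4805 0.2213] sep 0.0499 yaw -15.0
```

View pics/w19.png

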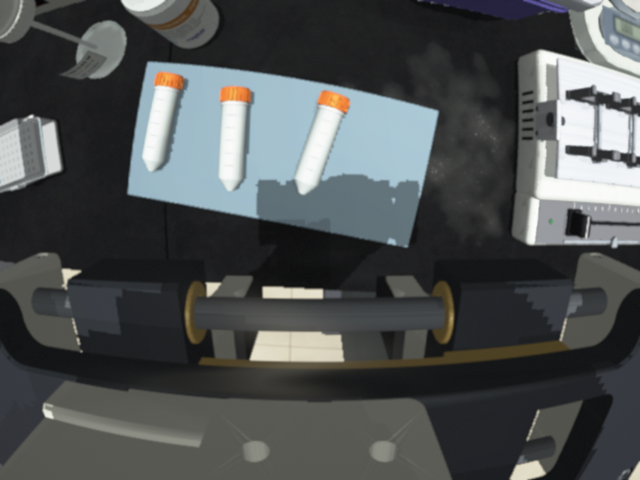

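```bash
python3 -m handwheel '{"gripper":[0.18,0.18,0.18,0.18,0.18,0.18,0.18,0.18,0.18,0.18,0.18,0.18],"travel":[[0.1,0.01,-0.05],[0.148,0.01,-0.1],[0.148,0.01,-0.2],[0.148,0.01,-0.3],[0.148,0.01,-0.4],[0.148,0.01,-0.46],[0.148,0.01,-0.5],[0.148,0.01,-0.52],[0.148,0.01,-0.53],[0.148,0.01,-0.538],[0.148,0.01,-0.538],[0.148,0.01,-0.538]],"spin":[-0.414,-0.414,-0.414,-0.414,-0.414,-0.414,-0.414,-0.414,-0.414,-0.414,-0.414,-0.414]}' 35
python3 -m handwheel '{"gripper":[-1,-1,-1,-1,-1,-1],"travel":[[0,0,0],[0,0,0],[0,0,0],[0,0,0],[0,0,0],[0,0,0]],"spin":[0,0,0,0,0,0]}' 35
python3 held.py w20
```

```text
t: 25.9
eef_pos: [0.4822, 0.2198, 0.0279]
ee_rot: [2.585, 1.569, 0.741]
force: [0.3, 0.9, -0.0]
width: 0.0515
t: 26.5
eef_pos: [0.4819, 0.2196, 0.0273]
ee_rot: [2.562, 1.57, 0.718]
force: [-1.2, -0.1, 3.2]
width: 0.028
tcp [0.4819 0.2197 0.0273] fwd deg -15.67 w 0.0283 q6 0.5 F [-2.9  0.7  3.4]
cap px [317. 178.] origin ahead of TCP 0.0045 side 0.0008
cap px [331. 209.] origin ahead of TCP -0.0073 side -0.0044
```

View pics/w20.png

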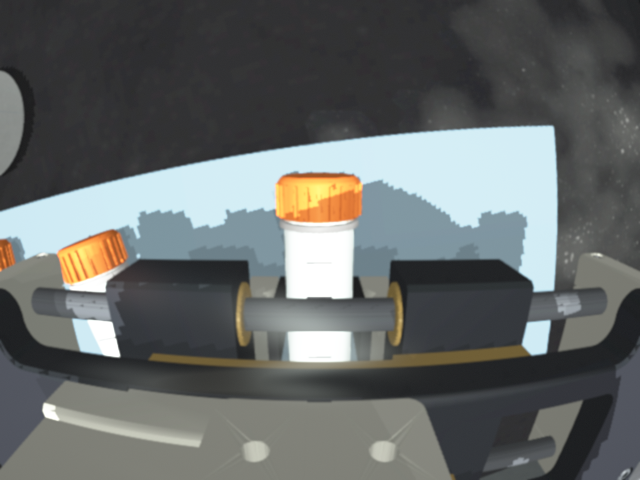

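```bash
python3 -m handwheel '{"gripper":[-1,-1,-1,-1,-1,-1,-1,-1,-1,-1,-1,-1,-1],"travel":[[0,0,0.1],[0,0,0.2],[0,0,0.3],[0,-0.1,0.39],[0.05,-0.2,0.39],[0.1,-0.3,0.39],[0.12,-0.4,0.39],[0.12,-0.5,0.39],[0.12,-0.6,0.39],[0.12,-0.7,0.39],[0.12,-0.78,0.39],[0.12,-0.807,0.39],[0.12,-0.807,0.39]],"spin":[0,0,0.2,0.414,0.414,0.414,0.414,0.414,0.414,0.414,0.414,0.414,0.414]}'
python3 held.py w21
```

```text
t: 27.85
eef_pos: [0.5409, -0.1873, 0.2213]
ee_rot: [-1.486, 1.569, -3.009]
force: [-0.3, 1.2, -1.2]
width: 0.0282
tcp [ 0.5411 -0.1858  0.2213] fwd deg 2.76 w 0.0283 q6 1.61 F [ 0.4 -0.  -0.7]
cap px [318. 198.] origin ahead of TCP -0.0034 side -0.0009
```

View pics/w21.png

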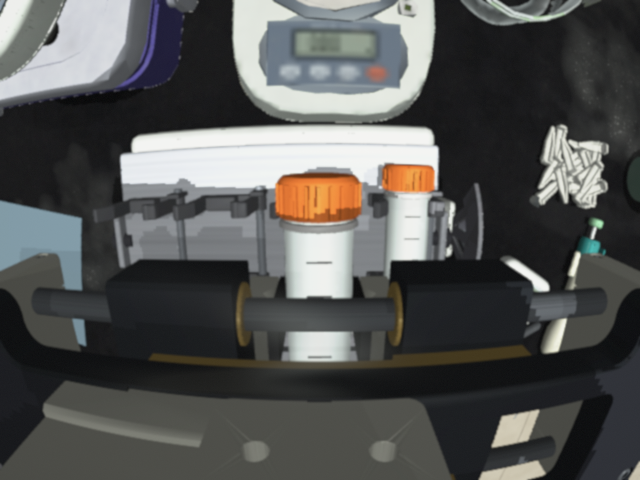

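```bash
python3 -m handwheel '{"gripper":[-1,-1,-1,-1,-1,-1,-1,-1,-1,-1],"travel":[[0.004,0.003,-0.04],[0.004,0.003,-0.08],[0.004,0.003,-0.11],[0.004,0.003,-0.12],[0.004,0.003,-0.13],[0.004,0.003,-0.14],[0.004,0.003,-0.15],[0.004,0.003,-0.16],[0.004,0.003,-0.165],[0.004,0.003,-0.165]],"spin":[0,0,0,0,0,0,0,0,0,0]}'
```

```text
t: 28.9
eef_pos: [0.545, -0.1832, 0.1403]
ee_rot: [1.127, 1.568, -0.392]
force: [2.8, -4.2, -0.1]
width: 0.0279
```

```bash
python3 -m handwheel '{"gripper":[-1,-1,-1,-1,-1],"travel":[[-0.003,-0.002,-0.005],[-0.003,-0.002,-0.01],[-0.003,-0.002,-0.015],[-0.003,-0.002,-0.015],[-0.003,-0.002,-0.015]],"spin":[0,0,0,0,0]}'; python3 -m handwheel '{"gripper":[-1,-1,-1],"travel":[[0,0,-0.005],[0,0,-0.01],[0,0,-0.01]],"spin":[0,0,0]}'; python3 held.py w22
```

```text
t: 29.4
eef_pos: [0.5422, -0.1834, 0.133]
ee_rot: [0.504, 1.571, -1.015]
force: [-1.5, 2.0, 9.6]
width: 0.0279
t: 29.7
eef_pos: [0.5427, -0.1838, 0.1314]
ee_rot: [0.933, 1.568, -0.584]
force: [-11.6, 6.8, 36.4]
width: 0.0281
tcp [ 0.5427 -0.1838  0.1314] fwd deg 3.06 w 0.0284 q6 1.61 F [-11.7   6.6  36.5]
cap px [318. 199.] origin ahead of TCP -0.0036 side 0.0005
```

```bash
python3 -m handwheel '{"gripper":[-0.05,-0.05,-0.05,-0.05,-0.05,-0.05,-0.05,-0.05,-0.05],"travel":[[0,0,0.01],[0,0,0.01],[0,0,0.01],[0,0,0.01],[0,0,0.05],[0,0,0.12],[0,0,0.2],[0,0,0.28],[0,0,0.3]],"spin":[0,0,0,0,0,0,0,0,0]}'
python3 - <<'E'
from h import *
f=grab('wrist','w23')
print([(onz(f,d['at'],.125).round(4).tolist(),d['conf']) for d in spotter.tip_of('wrist','tube_1')])
E
python3 -m handwheel '{"gripper":[0.18,0.18,0.18,0.18,0.18,0.18,0.18,0.18,0.18,0.18,0.18],"travel":[[0,0.1,0.05],[-0.06,0.2,0.05],[-0.12,0.3,0.05],[-0.2,0.4,0.05],[-0.27,0.5,0.05],[-0.27,0.6,0.05],[-0.27,0.7,0.05],[-0.27,0.8,0.05],[-0.27,0.9,0.05],[-0.27,0.92,0.05],[-0.27,0.92,0.05]],"spin":[0,0,0,0,0,0,0,0,0,0,0]}'; python3 tubes.py w24
```

```text
t: 30.65
eef_pos: [0.544, -0.184, 0.2814]
ee_rot: [1.305, 1.565, -0.213]
force: [0.2, -1.2, -0.9]
width: 0.042
[([0.5405, -0.184, 0.125], 0.76), ([0.543, -0.2461, 0.125], 0.63)]
t: 31.85
eef_pos: [0.4065, 0.2807, 0.2991]
ee_rot: [-0.779, 1.567, -2.295]
force: [-0.6, -0.4, -0.4]
width: 0.0518
tcp [0.4063 0.2785 0.2991] jaw deg -86.86 q6 0.63
cap px [211.  76.] cap [0.5554 0.413 ] net org [0.5021 0.4115] sep 0.0533 yaw 1.6 pca org [0.5127, 0.413] yaw -6.2 len 0.141 w 0.043
cap px [227.  79.] cap [0.5506 0.3923] net org [0.5021 0.4115] sep 0.0522 yaw -21.6 pca org [0.5127, 0.413] yaw -6.2 len 0.141 w 0.043
cap px [281.  94.] cap [0.5331 0.3299] net org [0.4831 0.3197] sep 0.0511 yaw 11.6 pca org [0.4857, 0.3198] yaw -1.1 len 0.121 w 0.031
cap px [299.  95.] cap [0.5326 0.3099] net org [0.4831 0.3197] sep 0.0505 yaw -11.2 pca org [0.4857, 0.3198] yaw -1.1 len 0.121 w 0.031
```

View pics/w23.png

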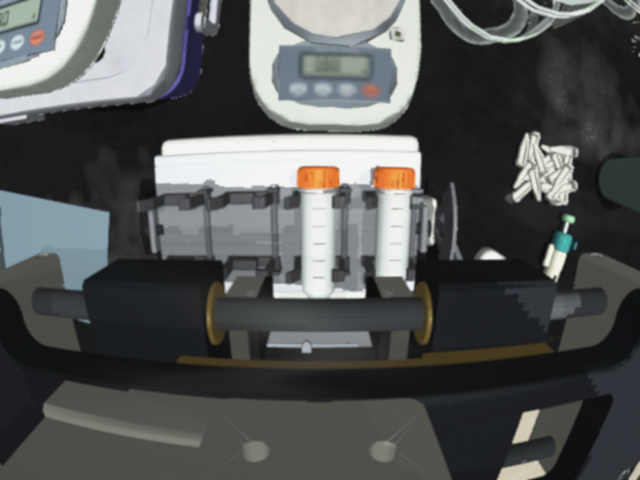

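View pics/w24.png

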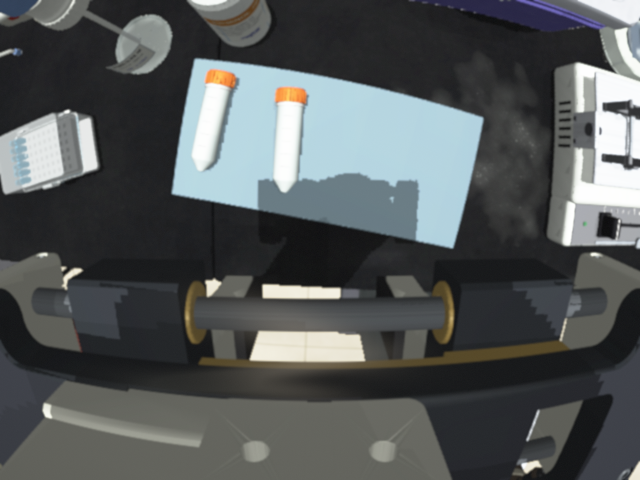

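Two tubes now sit in clips 3 and 4, and two remain on the pad: px (290,140) and (215,120). Grasping the third.

```bash
python3 -m handwheel '{"gripper":[0.18,0.18,0.18,0.18,0.18,0.18,0.18,0.18,0.18,0.18,0.18,0.18],"travel":[[0.1,0.083,-0.05],[0.155,0.083,-0.1],[0.155,0.083,-0.2],[0.155,0.083,-0.3],[0.155,0.083,-0.4],[0.155,0.083,-0.46],[0.155,0.083,-0.5],[0.155,0.083,-0.53],[0.155,0.083,-0.54],[0.155,0.083,-0.549],[0.155,0.083,-0.549],[0.155,0.083,-0.549]],"spin":[-0.09,-0.09,-0.09,-0.09,-0.09,-0.09,-0.09,-0.09,-0.09,-0.09,-0.09,-0.09]}' 35
python3 -m handwheel '{"gripper":[-1,-1,-1,-1,-1,-1],"travel":[[0,0,0],[0,0,0],[0,0,0],[0,0,0],[0,0,0],[0,0,0]],"spin":[0,0,0,0,0,0]}' 35
python3 held.py w25
```

```text
t: 33.15
eef_pos: [0.4851, 0.318, 0.0283]
ee_rot: [2.424, 1.57, 0.834]
force: [0.0, 0.3, -0.2]
width: 0.0515
t: 33.75
eef_pos: [0.4849, 0.3182, 0.0278]
ee_rot: [2.429, 1.57, 0.839]
force: [-0.6, 1.1, 2.7]
width: 0.0281
tcp [0.4849 0.3182 0.0278] fwd deg -1.08 w 0.0277 q6 0.63 F [-1.3  1.   3.2]
cap px [323. 197.] origin ahead of TCP -0.0029 side -0.0012
```

View pics/w25.png

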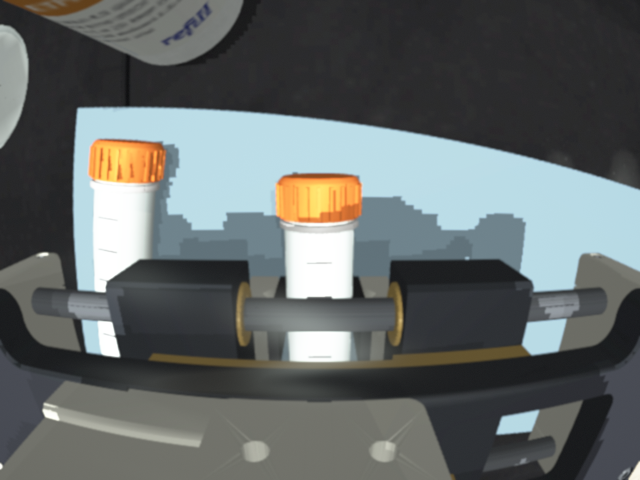

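```bash
python3 -m handwheel '{"gripper":[-1,-1,-1,-1,-1,-1,-1,-1,-1,-1,-1,-1,-1,-1],"travel":[[0,0,0.1],[0,0,0.2],[0,0,0.3],[0,-0.1,0.39],[0.05,-0.2,0.39],[0.1,-0.3,0.39],[0.11,-0.4,0.39],[0.11,-0.5,0.39],[0.11,-0.6,0.39],[0.11,-0.7,0.39],[0.11,-0.8,0.39],[0.11,-0.88,0.39],[0.11,-0.88,0.39],[0.11,-0.88,0.39]],"spin":[0,0,0.09,0.09,0.09,0.09,0.09,0.09,0.09,0.09,0.09,0.09,0.09,0.09]}'
python3 held.py w26
```

```text
t: 35.2
eef_pos: [0.5392, -0.1241, 0.2221]
ee_rot: [-1.551, 1.57, -3.074]
force: [0.5, 0.1, 0.3]
width: 0.0279
tcp [ 0.5394 -0.1228  0.2221] fwd deg 2.82 w 0.0282 q6 1.49 F [-1.   0.8 -1.3]
cap px [318. 199.] origin ahead of TCP -0.0037 side -0.0007
```

View pics/w26.png

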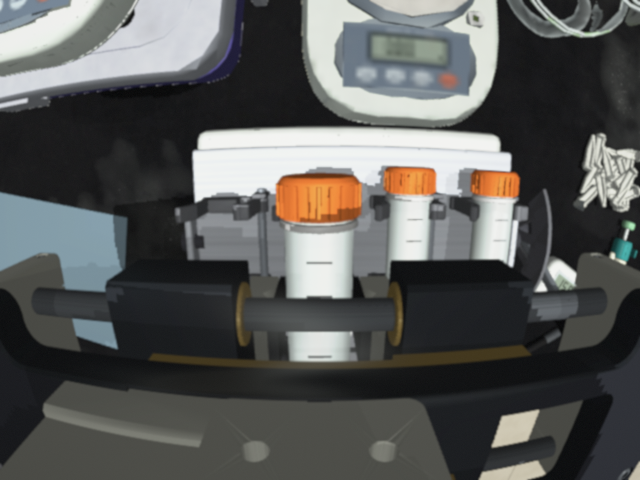

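```bash
python3 -m handwheel '{"gripper":[-1,-1,-1,-1,-1,-1,-1,-1,-1,-1],"travel":[[0.001,0.001,-0.04],[0.001,0.001,-0.08],[0.001,0.001,-0.11],[0.001,0.001,-0.12],[0.001,0.001,-0.13],[0.001,0.001,-0.14],[0.001,0.001,-0.15],[0.001,0.001,-0.16],[0.001,0.001,-0.165],[0.001,0.001,-0.165]],"spin":[0,0,0,0,0,0,0,0,0,0]}'
python3 -m handwheel '{"gripper":[-1,-1,-1,-1,-1],"travel":[[0,0,-0.005],[0,0,-0.01],[0,0,-0.015],[0,0,-0.015],[0,0,-0.015]],"spin":[0,0,0,0,0]}'; python3 -m handwheel '{"gripper":[-1,-1,-1],"travel":[[0,0,-0.005],[0,0,-0.01],[0,0,-0.01]],"spin":[0,0,0]}'; python3 held.py w27
```

```text
t: 36.25
eef_pos: [0.5411, -0.1215, 0.1403]
ee_rot: [1.48, 1.569, -0.039]
force: [3.6, 0.1, -1.4]
width: 0.028
t: 36.75
eef_pos: [0.5401, -0.1215, 0.1334]
ee_rot: [0.208, 1.571, -1.311]
force: [-2.8, 3.2, 11.5]
width: 0.0281
t: 37.05
eef_pos: [0.5408, -0.1218, 0.1316]
ee_rot: [1.08, 1.568, -0.437]
force: [-11.7, 5.2, 34.7]
width: 0.0282
tcp [ 0.5408 -0.1218  0.1316] fwd deg 3.05 w 0.0282 q6 1.49 F [-10.9   4.7  35.4]
cap px [318. 200.] origin ahead of TCP -0.0039 side 0.0004
```

Seated (35 N on the stop). Release and view the last one.

```bash
python3 -m handwheel '{"gripper":[-0.05,-0.05,-0.05,-0.05,-0.05,-0.05,-0.05,-0.05,-0.05],"travel":[[0,0,0.01],[0,0,0.01],[0,0,0.01],[0,0,0.01],[0,0,0.05],[0,0,0.12],[0,0,0.2],[0,0,0.28],[0,0,0.3]],"spin":[0,0,0,0,0,0,0,0,0]}'
python3 - <<'E'
from h import *
f=grab('wrist','w28')
print([(onz(f,d['at'],.125).round(4).tolist(),d['conf']) for d in spotter.tip_of('wrist','tube_1')])
E
python3 -m handwheel '{"gripper":[0.18,0.18,0.18,0.18,0.18,0.18,0.18,0.18,0.18,0.18,0.18],"travel":[[0,0.1,0.05],[-0.06,0.2,0.05],[-0.12,0.3,0.05],[-0.2,0.4,0.05],[-0.26,0.5,0.05],[-0.26,0.6,0.05],[-0.26,0.7,0.05],[-0.26,0.8,0.05],[-0.26,0.9,0.05],[-0.26,0.96,0.05],[-0.26,0.96,0.05]],"spin":[0,0,0,0,0,0,0,0,0,0,0]}'; python3 tubes.py w29
```

```text
t: 38.0
eef_pos: [0.5421, -0.1219, 0.2819]
ee_rot: [1.41, 1.565, -0.109]
force: [-0.1, -0.2, 0.2]
width: 0.0414
[([0.538, -0.1215, 0.125], 0.88), ([0.5425, -0.2443, 0.125], 0.81), ([0.5413, -0.1855, 0.125], 0.8), ([0.5601, -0.2737, 0.125], 0.4)]
t: 39.2
eef_pos: [0.4093, 0.3618, 0.2994]
ee_rot: [-0.693, 1.567, -2.21]
force: [0.3, -0.8, -0.6]
width: 0.0517
tcp [0.4095 0.3625 0.2992] jaw deg -86.9 q6 0.54
cap px [279.  78.] cap [0.5546 0.4132] net org [0.5036 0.4114] sep 0.051 yaw 2.1 pca org [0.5024, 0.3877] yaw 81.2 len 0.301 w 0.15
cap px [299.  83.] cap [0.5499 0.3906] net org [0.5036 0.4114] sep 0.0507 yaw -24.2 pca org [0.5024, 0.3877] yaw 81.2 len 0.301 w 0.15
```

View pics/w28.png

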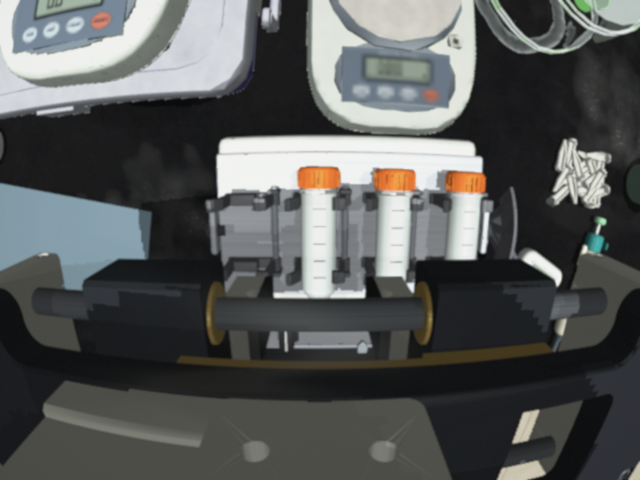

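View pics/w29.png

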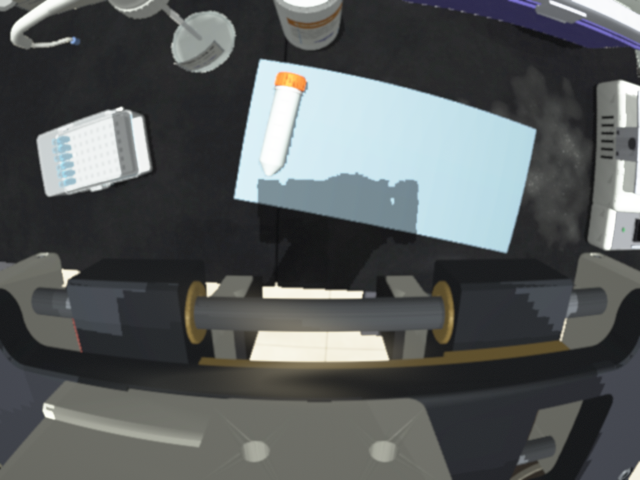

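Run:
```python
from h import *
for c in ('wrist','scene','top'):
    f=grab(c,'bb'+c); print(c,[(np.round(d['at']).tolist(),onz(f,d['at'],0).round(3).tolist(),round(d['conf'],2)) for d in spotter.tip_of(c,'spray_bottle')],[np.round(d['rect']).tolist() for d in spotter.spot_in(c,'spray_bottle')][:1])
```

```text
wrist [([313.0, 23.0], [0.63, 0.378, 0.0], 0.69)] [[275.0, 0.0, 341.0, 45.0]]
scene [([238.0, 215.0], [0.634, 0.382, 0.0], 0.67)] [[221.0, 160.0, 248.0, 221.0]]
top [([181.0, 210.0], [0.623, 0.381, 0.0], 0.64), ([376.0, 224.0], [0.57, -0.136, 0.0], 0.47)] [[155.0, 186.0, 193.0, 220.0]]
```

The last tube is at px (283,125) and the bottle stands about 9 cm behind it, so I'll grasp 8 mm toward the tail for clearance.

```bash
python3 -m handwheel '{"gripper":[0.18,0.18,0.18,0.18,0.18,0.18,0.18,0.18,0.18,0.18,0.18,0.18],"travel":[[0.1,0.1,-0.05],[0.172,0.1,-0.1],[0.172,0.1,-0.2],[0.172,0.1,-0.3],[0.172,0.1,-0.4],[0.172,0.1,-0.46],[0.172,0.1,-0.5],[0.172,0.1,-0.53],[0.172,0.1,-0.545],[0.172,0.1,-0.552],[0.172,0.1,-0.552],[0.172,0.1,-0.552]],"spin":[-0.29,-0.29,-0.29,-0.29,-0.29,-0.29,-0.29,-0.29,-0.29,-0.29,-0.29,-0.29]}' 35
python3 -m handwheel '{"gripper":[-1,-1,-1,-1,-1,-1],"travel":[[0,0,0],[0,0,0],[0,0,0],[0,0,0],[0,0,0],[0,0,0]],"spin":[0,0,0,0,0,0]}' 35
python3 held.py w30
```

```text
t: 40.95
eef_pos: [0.4968, 0.4091, 0.0279]
ee_rot: [2.658, 1.569, 0.912]
force: [0.0, -0.1, 0.0]
width: 0.0515
t: 41.55
eef_pos: [0.4964, 0.4087, 0.0269]
ee_rot: [2.575, 1.57, 0.828]
force: [-1.3, 0.6, 3.4]
width: 0.0284
tcp [0.4964 0.4087 0.0269] fwd deg -10.08 w 0.0284 q6 0.4 F [-0.8  1.4  3.9]
cap px [322. 172.] origin ahead of TCP 0.0067 side -0.0011
```

View pics/w30.png

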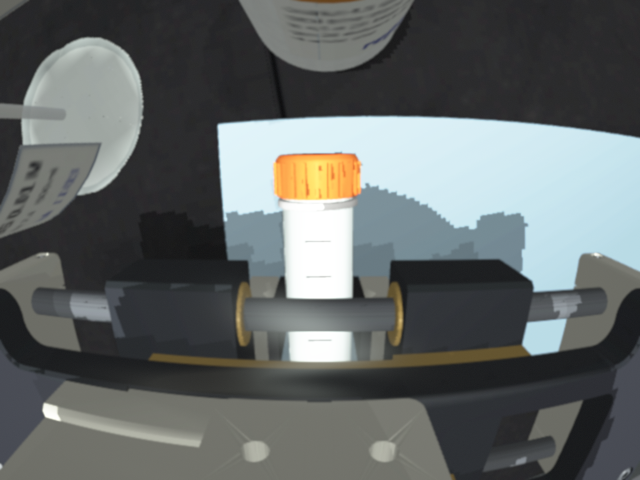

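```bash
python3 -m handwheel '{"gripper":[-1,-1,-1,-1,-1,-1,-1,-1,-1,-1,-1,-1,-1,-1],"travel":[[0,0,0.1],[0,0,0.2],[0,0,0.3],[0,-0.1,0.39],[0.05,-0.2,0.39],[0.06,-0.3,0.39],[0.06,-0.4,0.39],[0.06,-0.5,0.39],[0.06,-0.6,0.39],[0.06,-0.7,0.39],[0.06,-0.8,0.39],[0.06,-0.9,0.39],[0.06,-0.937,0.39],[0.06,-0.937,0.39]],"spin":[0,0,0.15,0.29,0.29,0.29,0.29,0.29,0.29,0.29,0.29,0.29,0.29,0.29]}'
python3 held.py w31
```

```text
t: 43.0
eef_pos: [0.5253, -0.0637, 0.2212]
ee_rot: [-1.258, 1.57, -2.781]
force: [0.4, -0.2, -1.3]
width: 0.0284
tcp [ 0.5256 -0.0621  0.2212] fwd deg 2.74 w 0.0282 q6 1.37 F [ 1.  -0.6 -1. ]
cap px [316. 176.] origin ahead of TCP 0.0048 side -0.0004
```

View pics/w31.png

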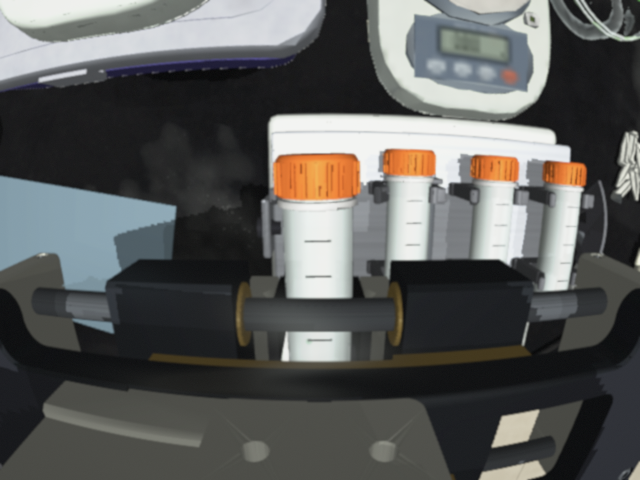

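```bash
python3 -m handwheel '{"gripper":[-1,-1,-1,-1,-1,-1,-1,-1,-1,-1],"travel":[[0.006,0.003,-0.04],[0.006,0.003,-0.08],[0.006,0.003,-0.11],[0.006,0.003,-0.12],[0.006,0.003,-0.13],[0.006,0.003,-0.14],[0.006,0.003,-0.15],[0.006,0.003,-0.16],[0.006,0.003,-0.165],[0.006,0.003,-0.165]],"spin":[0,0,0,0,0,0,0,0,0,0]}'
python3 -m handwheel '{"gripper":[-1,-1,-1,-1,-1],"travel":[[0,0,-0.005],[0,0,-0.01],[0,0,-0.015],[0,0,-0.015],[0,0,-0.015]],"spin":[0,0,0,0,0]}'; python3 held.py w32
```

```text
t: 44.05
eef_pos: [0.5309, -0.0597, 0.1406]
ee_rot: [1.072, 1.567, -0.447]
force: [3.3, -7.3, 2.4]
width: 0.0282
t: 44.55
eef_pos: [0.531, -0.0596, 0.133]
ee_rot: [1.134, 1.567, -0.385]
force: [3.5, -8.2, 1.6]
width: 0.0279
tcp [ 0.531  -0.0596  0.133 ] fwd deg 2.97 w 0.0278 q6 1.36 F [ 3.5 -7.9  0.5]
cap px [318. 176.] origin ahead of TCP 0.0053 side 0.0006
```

```bash
python3 -m handwheel '{"gripper":[-1,-1,-1,-1],"travel":[[-0.003,-0.003,0],[-0.003,-0.003,-0.006],[-0.003,-0.003,-0.012],[-0.003,-0.003,-0.012]],"spin":[0,0,0,0]}'; python3 held.py w33
```

```text
t: 45.0
eef_pos: [0.5305, -0.0603, 0.1306]
ee_rot: [1.346, 1.564, -0.17]
force: [-8.3, 0.5, 35.8]
width: 0.0283
tcp [ 0.5305 -0.0603  0.1306] fwd deg 3.11 w 0.0279 q6 1.37 F [-8.2  0.1 35.5]
cap px [317. 177.] origin ahead of TCP 0.0047 side 0.0008
```

Seated (36 N). Release, rise, and check all four.

```bash
python3 -m handwheel '{"gripper":[-0.05,-0.05,-0.05,-0.05,-0.05,-0.05,-0.05,-0.05,-0.05,-0.05,-0.05],"travel":[[0,0,0.01],[0,0,0.01],[0,0,0.01],[0,0,0.01],[0,0,0.05],[0,0,0.12],[-0.04,-0.05,0.2],[-0.1,-0.12,0.28],[-0.1,-0.18,0.3],[-0.1,-0.18,0.3],[-0.1,-0.18,0.3]],"spin":[0,0,0,0,0,0,0,0,0,0,0]}'
cat > chk.py <<'E'
from h import *
import sys
K=[np.array(p) for p in [[0.534,-0.0598,.1246],[.5371,-.1217,.1246],[.5402,-.1837,.1246],[.5433,-.2456,.1246]]]
c=np.array([np.cos(.052),np.sin(.052),0])
for cam in sys.argv[2:]:
    f=grab(cam,sys.argv[1]+cam)
    for l,off in (('tube_1',0),('tube_1_cap',.05)):
        for d in spotter.tip_of(cam,l):
            if d['conf']<.4: continue
            p=onz(f,d['at'],.1246); i=min(range(4),key=lambda k:np.linalg.norm(p-K[k]-off*c)); e=p-K[i]-off*c
            if np.linalg.norm(e)<.06: print(cam,l,'clip',i+1,'err mm',(e[:2]*1000).round(1),round(d['conf'],2))
    for l,h in (('slider_grip',.077),('pointer_tip',.057),('lever_grip',.152)):
        print(cam,l,[(onz(f,d['at'],h).round(4).tolist(),round(d['conf'],2)) for d in spotter.tip_of(cam,l)][:2])
E
python3 chk.py k1 wrist scene
python3 - <<'E'
import cv2
im=cv2.imread('pics/k1scene.png');cv2.imwrite('pics/k1z.png',cv2.resize(im[180:340,305:485],None,fx=3.7,fy=3.7,interpolation=cv2.INTER_CUBIC))
E
```

```text
t: 46.15
eef_pos: [0.4775, -0.1506, 0.2753]
ee_rot: [2.961, 1.57, 1.44]
force: [1.3, -0.0, -0.6]
width: 0.0411
wrist tube_1 clip 3 err mm [-0.7 -0.5] 0.97
wrist tube_1 clip 2 err mm [0.3 0.4] 0.88
wrist tube_1 clip 1 err mm [0.3 0.2] 0.86
wrist tube_1 clip 4 err mm [-1.   0.8] 0.69
wrist tube_1_cap clip 1 err mm [2.4 0.8] 0.81
wrist slider_grip [([0.4187, -0.096, 0.077], 0.87)]
wrist pointer_tip [([0.5203, -0.1533, 0.057], 0.73), ([0.4039, -0.1796, 0.057], 0.54)]
wrist lever_grip [([0.497, -0.3144, 0.152], 0.92)]
scene tube_1 clip 1 err mm [ 1.3 -3.2] 0.74
scene tube_1 clip 3 err mm [-3.4 -7.1] 0.74
scene tube_1_cap clip 1 err mm [-4.4 -2.6] 0.76
scene slider_grip [([0.4217, -0.0927, 0.077], 0.69), ([0.5313, 0.2897, 0.077], 0.45)]
scene pointer_tip [([0.4088, -0.1709, 0.057], 0.53)]
scene lever_grip [([0.4876, -0.3219, 0.152], 0.74)]
```

View pics/k1wrist.png

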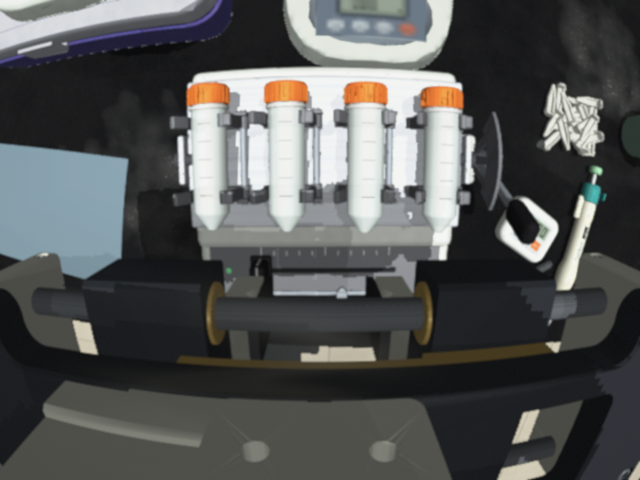

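View pics/k1z.png

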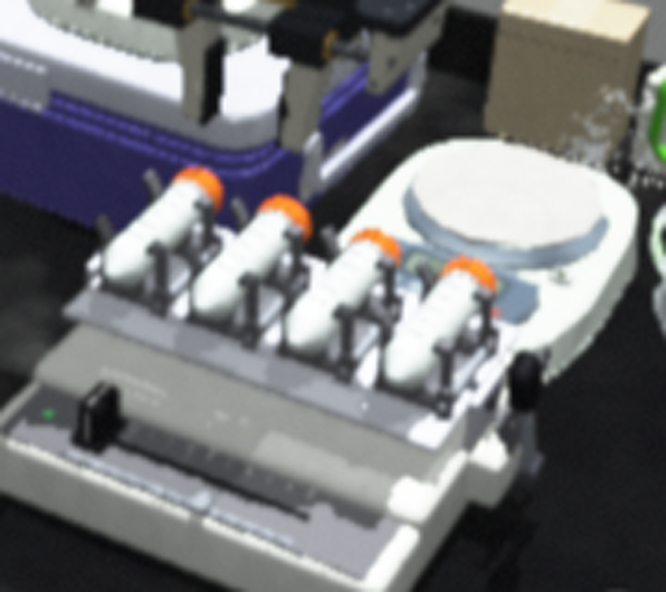

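All four tubes are home to within about 1 mm by the wrist view, with the jaw noses over them. As insurance I'll nudge the slider against its left stop once more.

```bash
python3 -m handwheel '{"gripper":[-1,-1,-1,-1,-1,-1,-1,-1,-1,-1,-1,-1],"travel":[[-0.08,0.011,0],[-0.121,0.011,0],[-0.121,0.011,-0.1],[-0.121,0.011,-0.2],[-0.121,0.011,-0.28],[-0.121,0.011,-0.34],[-0.121,0.011,-0.374],[-0.121,0.011,-0.374],[-0.122,0.03,-0.374],[-0.122,0.045,-0.374],[-0.122,0.05,-0.374],[-0.122,0.05,-0.374]],"spin":[0,0,0,0,0,0,0,0,0,0,0,0]}'
```

```text
t: 47.95
eef_pos: [0.4174, -0.1244, 0.0895]
ee_rot: [1.661, 1.569, 0.143]
force: [0.9, -0.2, -0.4]
width: 0.0008
```

```bash
python3 -m handwheel '{"gripper":[-1,-1,-1],"travel":[[0,0.006,0],[0,0.01,0],[0,0.01,0]],"spin":[0,0,0]}'
```

```text
t: 48.25
eef_pos: [0.4168, -0.1199, 0.0887]
ee_rot: [1.613, 1.571, 0.094]
force: [0.6, -0.3, 0.2]
width: 0.0004
```

```bash
python3 -m handwheel '{"gripper":[-1,-1,-1],"travel":[[0,0.006,0],[0,0.01,0],[0,0.01,0]],"spin":[0,0,0]}'; python3 -m handwheel '{"gripper":[-1,-1,-1],"travel":[[0,0.006,0],[0,0.008,0],[0,0.008,0]],"spin":[0,0,0]}'
python3 - <<'E'
from h import *
grab('wrist','w40')
E
```

```text
t: 48.55
eef_pos: [0.4166, -0.1176, 0.0888]
ee_rot: [-0.323, 1.566, -1.841]
force: [4.0, -25.6, -4.0]
width: 0.0004
t: 48.85
eef_pos: [0.4165, -0.1167, 0.089]
ee_rot: [-0.31, 1.562, -1.827]
force: [9.9, -52.7, -8.3]
width: 0.0003
```

View pics/w40.png

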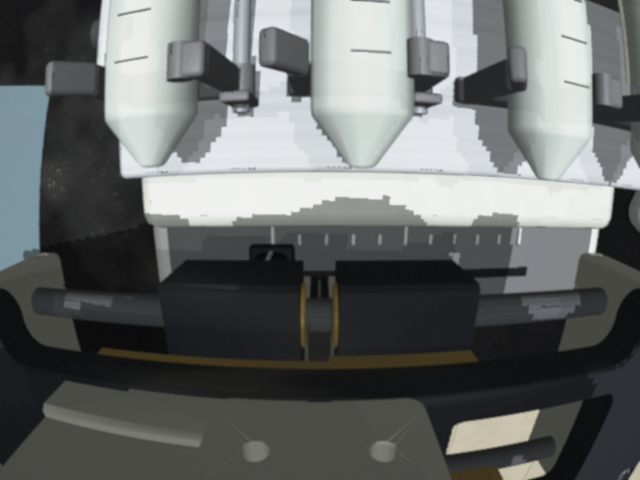

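```bash
python3 -m handwheel '{"gripper":[-1,-1,-1,-1,-1,-1,-1,-1,-1,-1,-1,-1,-1,-1],"travel":[[0,-0.04,0],[0,-0.04,0],[0,-0.04,0.1],[0,-0.04,0.2],[0,-0.1,0.3],[0.03,-0.2,0.34],[0.06,-0.3,0.34],[0.07,-0.4,0.34],[0.07,-0.423,0.34],[0.07,-0.423,0.34],[0.07,-0.423,0.24],[0.07,-0.423,0.16],[0.07,-0.423,0.14],[0.07,-0.423,0.14]],"spin":[0,0,0,0,0,0,0,0,0,0,0,0,0,0]}'
python3 - <<'E'
from h import *
grab('wrist','w41');g=grab('scene','s41');cv2.imwrite('pics/s41z.png',cv2.resize(g['pixels'][180:340,305:485],None,fx=3.7,fy=3.7,interpolation=cv2.INTER_CUBIC))
E
```

```text
t: 50.3
eef_pos: [0.4512, -0.3218, 0.1576]
ee_rot: [-1.857, 1.568, 2.907]
force: [-0.3, 0.4, 0.4]
width: 0.0002
```

View pics/w41.png

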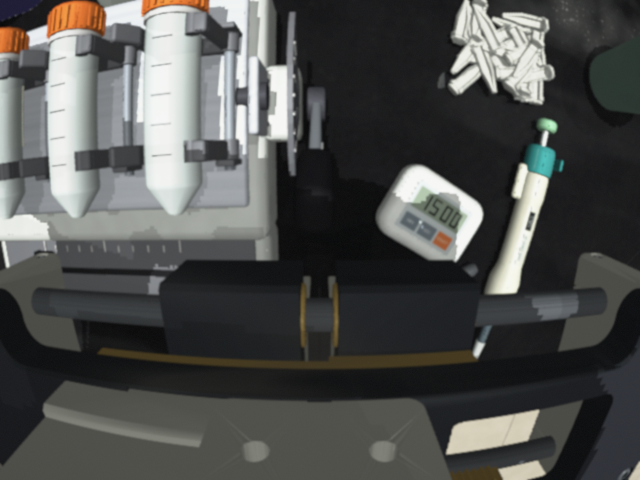

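View pics/s41z.png

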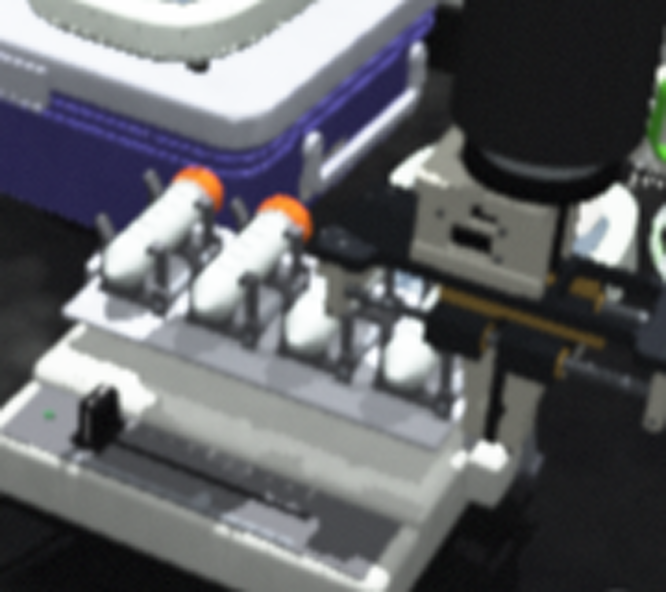

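```bash
python3 -m handwheel '{"gripper":[-1,-1,-1,-1,-1,-1,-1,-1,-1,-1,-1],"travel":[[0.02,-0.005,0],[0.04,-0.005,0],[0.06,-0.005,0],[0.08,-0.005,0],[0.1,-0.005,0],[0.115,-0.005,0],[0.13,-0.005,0],[0.14,-0.005,0],[0.15,-0.005,0],[0.156,-0.005,0],[0.156,-0.005,0]],"spin":[0,0,0,0,0,0,0,0,0,0,0]}'
cat > lev.py <<'E'
from h import *
import sys
f=grab('wrist',sys.argv[1]+'w');g=grab('scene',sys.argv[1]+'s')
a=[d['at'] for d in spotter.tip_of('wrist','lever_grip')][:1];b=[d['at'] for d in spotter.tip_of('scene','lever_grip')][:1]
print(a,b)
for F,x in ((f,a),(g,b)):
    if x: print(onz(F,x[0],.16).round(4))
if a and b: print(tri([(f,a[0]),(g,b[0])]))
cv2.imwrite('pics/%sz.png'%sys.argv[1],cv2.resize(g['pixels'][180:340,305:485],None,fx=3.7,fy=3.7,interpolation=cv2.INTER_CUBIC))
E
python3 lev.py l1
```

```text
t: 51.5
eef_pos: [0.5302, -0.3249, 0.1584]
ee_rot: [1.769, 1.57, 0.25]
force: [-0.5, 0.4, -0.4]
width: 0.0006
[[295.7, 259.7]] []
[ 0.5528 -0.3145  0.16  ]
```

View pics/l1w.png

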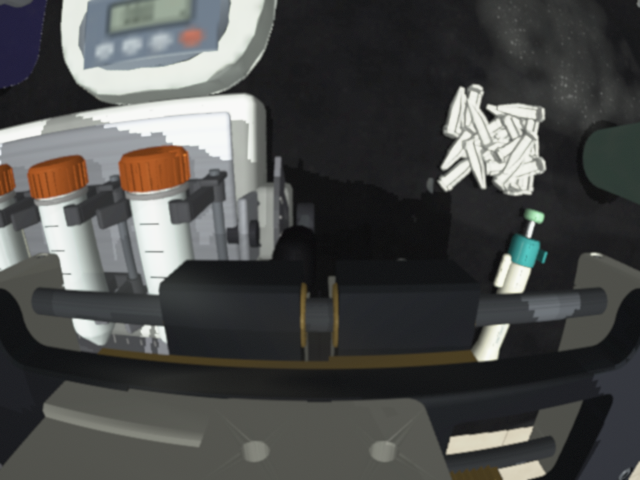

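```bash
python3 -m handwheel '{"gripper":[-1,-1,-1,-1,-1,-1,-1,-1,-1],"travel":[[-0.05,0,0],[-0.1,0,0.05],[-0.12,0,0.15],[-0.14,0.05,0.25],[-0.16,0.1,0.25],[-0.16,0.2,0.25],[-0.16,0.2,0.25],[-0.16,0.2,0.25],[-0.16,0.2,0.25]],"spin":[0,0,0,0,0,0,0,0,0]}'
python3 lev.py l2; python3 chk.py k2 wrist
```

```text
t: 52.6
eef_pos: [0.45, -0.2254, 0.2837]
ee_rot: [1.201, 1.57, -0.318]
force: [-0.3, -0.5, -1.1]
width: 0.0004
[[444.9, 112.1]] [[456.1, 262.5]]
[ 0.5506 -0.3116  0.16  ]
[ 0.5548 -0.3115  0.16  ]
(array([ 0.5508, -0.3118,  0.1622]), [0.001, 0.001])
wrist tube_1 clip 2 err mm [-6.1 -2.1] 0.94
wrist tube_1 clip 4 err mm [-8.3  0.2] 0.88
wrist tube_1 clip 1 err mm [-5.7  0. ] 0.81
wrist tube_1 clip 3 err mm [-4.9 -1. ] 0.78
wrist tube_1_cap clip 1 err mm [-0.   4.8] 0.71
wrist slider_grip [([0.418, -0.0918, 0.077], 0.75), ([0.5368, -0.1773, 0.077], 0.37)]
wrist pointer_tip [([0.406, -0.1777, 0.057], 0.54), ([0.517, -0.1625, 0.057], 0.4)]
wrist lever_grip [([0.5529, -0.315, 0.152], 0.65), ([0.5818, -0.2418, 0.152], 0.31)]
```

View pics/l2w.png

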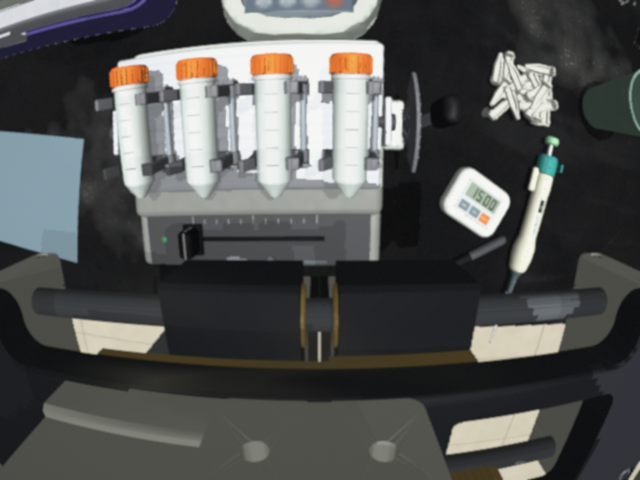

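View pics/l2z.png

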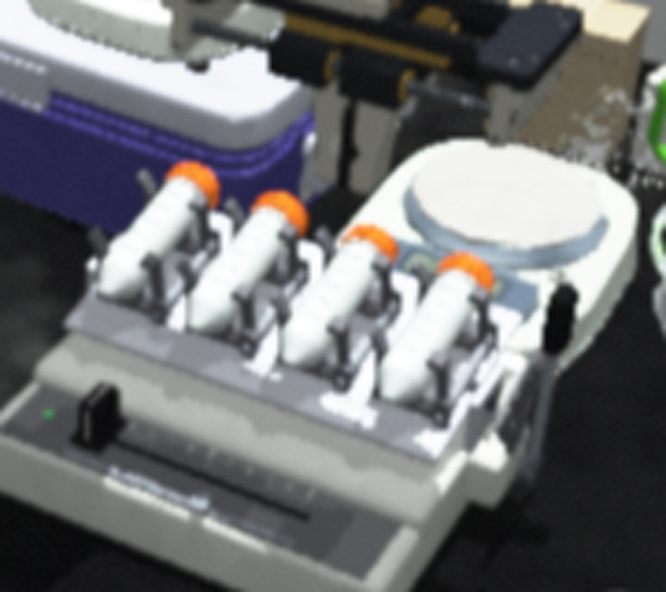

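Lever reads about 0.50–0.51 rad, within the window. Tubes are still home. Now a closer look at the pointer.

```bash
python3 -m handwheel '{"gripper":[0.02,0.02,0.02,0.02,0.02],"travel":[[-0.06,0.06,0],[-0.14,0.11,0.0],[-0.14,0.11,0.0],[-0.14,0.11,0.0],[-0.14,0.11,0.0]],"spin":[0,0,0,0,0]}'
python3 - <<'E'
from h import *
f=grab('wrist','p1'); print(arm.get_state()['eef_pos'].round(4))
for l,h in (('slider_grip',.077),('pointer_tip',.057)):
    for F,c in ((f,'wrist'),):
        print(c,l,[(np.round(d['at'],1).tolist(),onz(F,d['at'],h).round(4).tolist(),round(d['conf'],2)) for d in spotter.tip_of(c,l)][:2])
cv2.imwrite('pics/p1z.png',cv2.resize(f['pixels'][130:260,180:400],None,fx=3.6,fy=3.6,interpolation=cv2.INTER_CUBIC))
E
```

```text
t: 53.6
eef_pos: [0.3804, -0.1702, 0.2839]
ee_rot: [1.343, 1.57, -0.176]
force: [0.3, 0.0, -0.5]
width: 0.0353
[ 0.3804 -0.1703  0.2837]
wrist slider_grip [([240.8, 171.2], [0.4235, -0.0939, 0.077], 0.72)]
wrist pointer_tip [([326.4, 190.0], [0.4069, -0.1759, 0.057], 0.68)]
```

View pics/p1z.png

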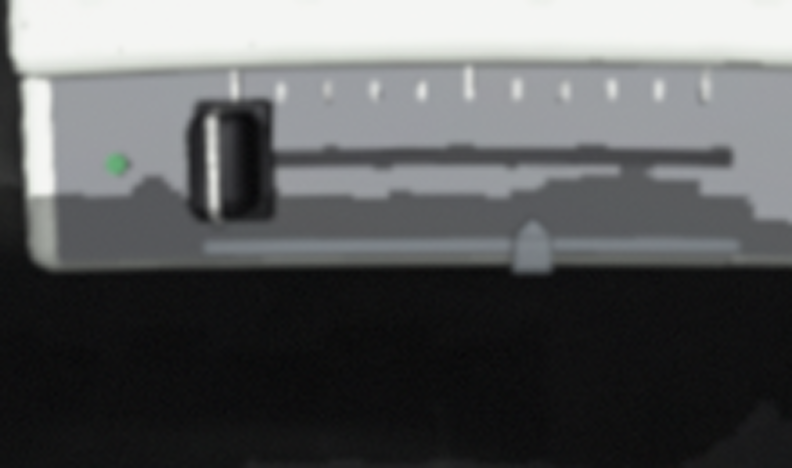

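```bash
python3 -m handwheel '{"gripper":[0.02,0.02,0.02,0.02,0.02,0.02,0.02,0.02,0.02,0.02,0.02],"travel":[[0.04,0.08,0],[0.077,0.153,0],[0.077,0.153,0],[0.077,0.153,-0.1],[0.077,0.153,-0.2],[0.077,0.153,-0.29],[0.077,0.153,-0.35],[0.077,0.153,-0.38],[0.077,0.153,-0.402],[0.077,0.153,-0.402],[0.077,0.153,-0.402]],"spin":[0,0,0,0,0,0,0,0,0,0,0]}' 12
python3 - <<'E'
from h import *
grab('wrist','p2')
E
```

```text
t: 54.85
eef_pos: [0.4185, -0.0939, 0.0824]
ee_rot: [-1.241, 1.57, -2.76]
force: [0.3, -0.4, 0.4]
width: 0.0447
```

View pics/p2.png

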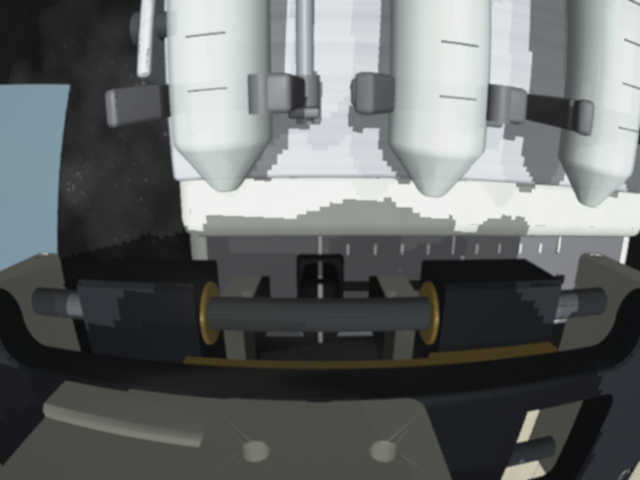

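```bash
python3 -m handwheel '{"gripper":[-1,-1,-1,-1,-1,-1,-1,-1,-1,-1,-1,-1,-1,-1],"travel":[[0,0,0],[0,0,0],[0,0,0],[0,0,0],[0.001,-0.03,0],[0.003,-0.06,0],[0.004,-0.09,0],[0.006,-0.12,0],[0.007,-0.145,0],[0.008,-0.155,0],[0.008,-0.16,0],[0.008,-0.163,0],[0.008,-0.163,0],[0.008,-0.163,0]],"spin":[0,0,0,0,0,0,0,0,0,0,0,0,0,0]}' 12
```

```text
t: 56.3
eef_pos: [0.4228, -0.175, 0.0829]
ee_rot: [1.088, 1.57, -0.43]
force: [1.8, -2.1, 3.5]
width: 0.0157
```

Release and inspect.

```bash
python3 -m handwheel '{"gripper":[0.02,0.02,0.02,0.02,0.02,0.02,0.02,0.02,0.02,0.02,0.02],"travel":[[0,0,0],[0,0,0],[0,0,0],[0,0,0],[0,0,0.1],[0,0,0.2],[0,0,0.3],[-0.08,0.01,0.4],[-0.08,0.01,0.4],[-0.08,0.01,0.4],[-0.08,0.01,0.4]],"spin":[0,0,0,0,0,0,0,0,0,0,0]}'
python3 - <<'E'
from h import *
f=grab('wrist','p3'); print(arm.get_state()['eef_pos'].round(4))
for l,h in (('slider_grip',.077),('pointer_tip',.057)):
    print(l,[(np.round(d['at'],1).tolist(),onz(f,d['at'],h).round(4).tolist(),round(d['conf'],2)) for d in spotter.tip_of('wrist',l)][:2])
cv2.imwrite('pics/p3z.png',cv2.resize(f['pixels'][130:260,210:430],None,fx=3.6,fy=3.6,interpolation=cv2.INTER_CUBIC))
E
python3 chk.py k3 wrist; python3 lev.py l3
```

```text
t: 57.4
eef_pos: [0.382, -0.1699, 0.2817]
ee_rot: [-2.496, 1.57, 2.268]
force: [-0.3, 0.6, -0.1]
width: 0.0448
[ 0.382  -0.1699  0.2811]
slider_grip [([327.3, 174.9], [0.4247, -0.175, 0.077], 0.87)]
pointer_tip [([326.2, 192.8], [0.4056, -0.1754, 0.057], 0.48)]
wrist tube_1 clip 4 err mm [-4.5  0.2] 0.88
wrist tube_1 clip 1 err mm [-6.6 -1.6] 0.75
wrist tube_1 clip 3 err mm [-7.9  0.7] 0.72
wrist tube_1 clip 2 err mm [-7.  -1.3] 0.65
wrist slider_grip []
wrist pointer_tip [([0.4085, -0.1759, 0.057], 0.57)]
wrist lever_grip [([0.5531, -0.3186, 0.152], 0.93)]
[[514.3, 39.3]] []
[ 0.5507 -0.3128  0.16  ]
```

View pics/p3z.png

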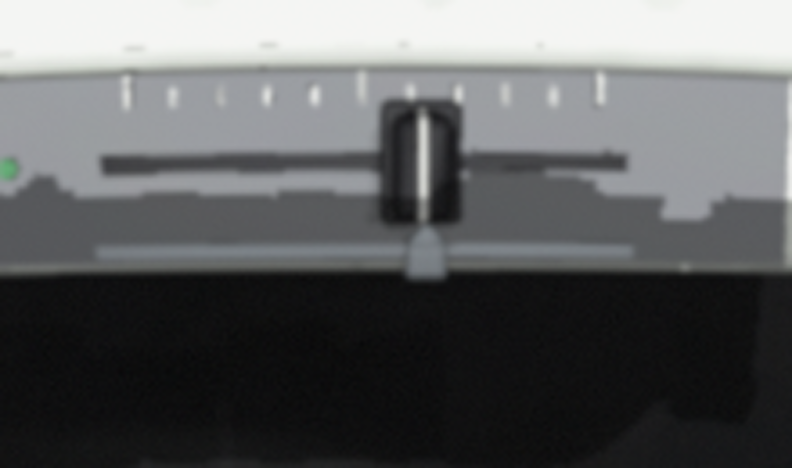

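View pics/k3wrist.png

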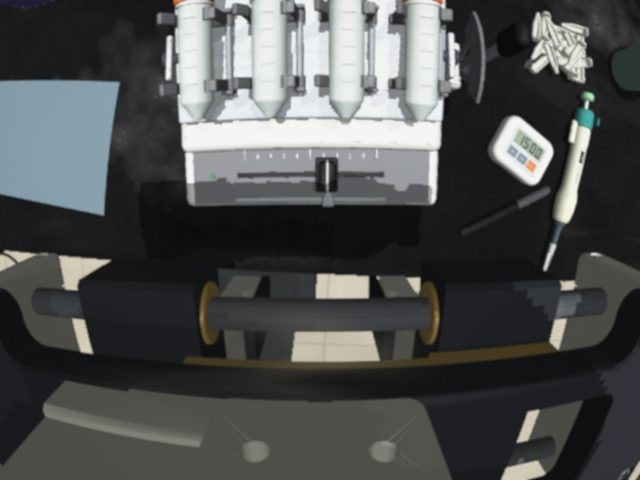

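Run:
```python
from station import arm
print(arm.job_done())
```

```text
the job is handed in; nothing more can be done
None
```

I finished every step and handed the job in at about 57 s of the 210 s allowed. No verdict was reported.

1. **Zero and level:** I slid the speed slider to its left stop and pulled the tilt lever forward to its front stop, which levels the deck. I pushed the slider against its stop again before tilting.
2. **Tubes:** All four tubes are pressed home in clips 1 to 4, caps to the back. Each one came to a firm stop at 31–36 N.
3. **Tilt:** I pushed the lever back towards the 10 degree mark.
4. **Speed:** I slid the slider level with the set-point pointer.

My last checks showed:
- **Tubes:** With the deck level, each tube was within about 1 mm of its clip in the wrist picture. The scene camera was up to 8 mm off on some, which fits its coarser view. After tilting, the tubes appear 5–8 mm forward of their level positions. I put this down to the clips tilting with the deck and did not measure it separately.
- **Lever:** It reads about 0.50 rad, give or take 0.03. The target is 0.524 and the window is 0.454–0.594. This is the least exact of my checks, because the plate marks could not be read.
- **Slider and pointer:** Their line and tip agree within about 1 mm.
- **Pointer, bottle and timer:** I never touched them. The pointer's readings stayed within the measuring error, the timer still lies in place in the last picture, and the bottle was last checked before the final tube was picked up.

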